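# Expose the printing blocks: isolate, load, shut, switch on, start

## Robot

A 7-joint arm with a two-finger parallel gripper is mounted at the origin on the work surface. World frame = base frame: x ahead of the robot, y to its left, z up, the work surface at z = 0. Lengths are in m, angles in rad, forces in N, time in s.
With the tool pointing down it reaches from about 0.425 to 0.95 m from the base axis. Payload 4.7 kg.
Tool frame: the origin (TCP) lies between the finger pads, 19 mm behind the fingertips; this is the grasp point; z points along the fingers, y is the line along which they close (so a half turn about z gives the same grasp; the last joint's range is limited). The gripper opens to 85 mm and grips with 20 to 120 N. Pads are 22 mm wide; open, the fingers measure 114 mm over their backs; the gripper's body (76 mm by 85 mm) begins 54 mm behind the grasp point. The pads swing forward as they close: fully open they stand 13 mm farther back than shut.
Start: joints at [1.263, 0.469, -0.049, 1.532, 0.024, 1.141, -0.082], TCP at [0.186, -0.649, 0.25] pointing down, gripper open.
Joint ranges: [-2.59, 2.59], [-0.33, 1.99], [-1.39, 1.29], [0.1, 2.45], [-1.04, 4.18], [0.21, 1.99], [-2.66, 2.66]. Speed limits (rad/s): [2.57, 2.57, 3.14, 3.14, 3.14, 3.14, 3.14].

## Interface

Orientations are given as a unit quaternion [w, x, y, z].
In Python, from plant import arm gives the robot as it stands.
- The arm moves only by the tool play_rows, never from a script. Its argument "series" is text: rows parted by semicolons, each of 5 numbers parted by spaces: the closure, from 0 (fully open) to 1 (shut), then the shift along the tool's x, y, z as a fraction of full scale, then the turn about the tool's z as a fraction of full scale. In form: hand tx ty tz roll; .... A call has exactly 5 rows; each row shifts and turns the commanded pose from where the row before left it, along the tool's axes as they then stand; what a row does not reach is not made up. Full scale, the value 1, is 0.03 m for a shift and 4 degrees for a turn. A row lasts 1/8 s, in which the tool goes at most 62.5 mm and 10.7 degrees, less where a joint would pass 70% of its speed; a pose out of reach is approached as far as the arm can. A call with a number of a shift or a turn outside -1 to 1 is refused whole. A call with a gripper value outside its range is refused whole. The fingers move at their own pace and stop on an object; "squeeze" is the grip in N (left out, the last holds). Time passes only in rows, so rows that do not move let the fingers close, or fill a call up. It gives the time, the measured TCP pose, the force, the opening and the grip force at its end, in the units of the state.
- arm.sense(): the state, without advancing time (a new reading comes with each control period).
- arm.get_image(name): name is "scene" or "top" or "wrist"; returns a dict with "pixels" (420x560x3 uint8, blue, green, red), "fx", "fy", "cx", "cy" (pixels), "rvec" (rotation vector, rad) and "tvec" (3), from world to camera coordinates, as OpenCV has them; the wrist camera has in their place "T_tool_cam" (4x4, takes a point from camera to tool coordinates, whose origin is the TCP and whose axes are the flange's). Camera axes: x right, y down, z forward; pixel columns grow to the right and rows downward; lengths in m; the calibration is good to about 2 mm. A picture is of the moment at which its call begins: read the wrist's pose just before it. There is no depth.
- arm.hand_in(): hands the job in; it is judged then, once.
The state is a dict: "time": time; "qpos": joint angles; "qvel": joint speeds; "effort": joint torques, N m; "ee_pos": TCP position; "tcp_rot": TCP orientation; "wrist_force": force on the tool from outside, world axes, zero at the start; "ft_torque": the same for the moment, N m; "width": opening from 0.0 (shut) to 1.0 (fully open); "grip_force": force on a finger pad.
Only numpy, scipy, OpenCV 4.12 (cv2) and the standard library are available. Lean on these libraries where they do the work, as an engineer would, in place of code of your own. Each camera call takes 0.05 s, during which the arm holds its last target. There are 200 camera calls.

## Task

Give the printing blocks on the brown mat their long UV exposure. First turn the red isolator off; then lay every block gently on the chamber floor, amber face up, flat and none on another; push the lid shut until its catch snaps home; turn the isolator on, and press the white (clear), yellow (long) and green (start) keys fully, one at a time in that order, without pressing the blue key, leaving everything else on the bench alone.

Things in the scene. Friction and masses are not known exactly. Their poses are not given: they have to be found in the camera images.
- chamber (a point): Centre of the chamber floor of the grey open-topped UV exposure box, 20 mm above the bench. Axes along the box's sides, z up; the box stands at some yaw. Box outside 310 mm (x) by 240 mm (y), walls 12 mm thick, tops 80 mm above the bench; chamber inside 286 mm (x) by 216 mm (y), 60 mm deep. The white lamp lid is hinged on the +y wall and starts standing open above it.
- lid_hinge (a point): Middle of the lid's hinge line, along the box's x at the top of the +y wall (120 mm in y and 60 mm in z from chamber; axes as there, not turning with the lid). Lid: 310 mm along the hinge, reaching 264 mm from it (24 mm past the -y wall), 0.7 kg; its underside lies in the hinge plane, its outer (top) face 37 mm from it. Open, the outer face looks to +y of the box.
- lid (a joint): Lid angle, rad: 0 shut, 1.57 upright, 1.85 fully open (leaning to +y). Its stiff hinge (about 1 N m) holds it wherever it is left. A striker at the free edge must snap past a spring roller catch on the -y wall: the catch is met at about 0.07 rad, takes about 6 N at the free edge to pass, and once past 0.03 rad draws the lid home to 0.
- isolator_grip (a point): On the axis of the isolator handle on the grey console, 37 mm above the panel: TCP place for pinching it. Axes of the panel: z its outward normal (it slopes 0.2 rad down to the robot), x up the slope, y left. Handle: red bar 66 x 18 mm, 15 to 45 mm above the panel, on a black collar (48 mm across, top at 15 mm). OFF: bar along y, white mark to +y. ON: along x, mark to +x (away).
- isolator (a joint): Angle of the isolator handle, rad: 0 OFF, 1.571 ON; OFF to ON is clockwise seen from above the panel. Detents and stops at both ends, over-centre between: it takes up to about 0.3 N m to turn, and once well past the middle (beyond 0.9 or below 0.65) it snaps on to the end by itself when let go.
- key_white_top (a point): Middle of the top of the white key of the console (back left, the clear key; keys 24 mm across in black collars 40 mm across, about 50 mm apart, their tops 22 mm above the panel and 10 mm above the collars). Axes as the panel: z outward along the press axis, which a press moves along -z.
- key_white (a joint): Travel of the white key, m: 0 = up, 0.006 = fully down; it counts as pressed beyond 0.004. Spring from 1.5 N to 5 N.
- key_blue_top (a point): Middle of the top of the blue key of the console (back right, short exposure; keys 24 mm across in black collars 40 mm across, about 50 mm apart, their tops 22 mm above the panel and 10 mm above the collars). Axes as the panel: z outward along the press axis, which a press moves along -z.
- key_blue (a joint): Travel of the blue key, m: 0 = up, 0.006 = fully down; it counts as pressed beyond 0.004. Spring from 1.5 N to 5 N.
- key_yellow_top (a point): Middle of the top of the yellow key of the console (front left, long exposure; keys 24 mm across in black collars 40 mm across, about 50 mm apart, their tops 22 mm above the panel and 10 mm above the collars). Axes as the panel: z outward along the press axis, which a press moves along -z.
- key_yellow (a joint): Travel of the yellow key, m: 0 = up, 0.006 = fully down; it counts as pressed beyond 0.004. Spring from 1.5 N to 5 N.
- key_green_top (a point): Middle of the top of the green key of the console (front right, start; keys 24 mm across in black collars 40 mm across, about 50 mm apart, their tops 22 mm above the panel and 10 mm above the collars). Axes as the panel: z outward along the press axis, which a press moves along -z.
- key_green (a joint): Travel of the green key, m: 0 = up, 0.006 = fully down; it counts as pressed beyond 0.004. Spring from 1.5 N to 5 N.
- block1: Printing block: aluminium base 56 mm (x) by 38 mm (y) with an amber photopolymer plate on top, 22 mm high in all, 0.1 kg; origin at the centre of its underside, z up through the amber printing face. Starts amber face up on the dark brown mat. Two to four of block1..block4 are present.
- block2: Printing block: aluminium base 56 mm (x) by 38 mm (y) with an amber photopolymer plate on top, 22 mm high in all, 0.1 kg; origin at the centre of its underside, z up through the amber printing face. Starts amber face up on the dark brown mat. Two to four of block1..block4 are present.
- block3: Printing block: aluminium base 56 mm (x) by 38 mm (y) with an amber photopolymer plate on top, 22 mm high in all, 0.1 kg; origin at the centre of its underside, z up through the amber printing face. Starts amber face up on the dark brown mat. Two to four of block1..block4 are present.
- block4: Printing block: aluminium base 56 mm (x) by 38 mm (y) with an amber photopolymer plate on top, 22 mm high in all, 0.1 kg; origin at the centre of its underside, z up through the amber printing face. Starts amber face up on the dark brown mat. Two to four of block1..block4 are present.
- weight: Bystander: brass bookbinder's weight, 54 mm across, 70 mm tall. Not to be disturbed.
- gluejar: Bystander: white glue jar with red cap, 60 mm across, 85 mm tall. Not to be disturbed.
- folder: Bystander: ivory-coloured bone folder, a flat strip 150 x 22 x 5 mm. Not to be disturbed.
- loupe: Bystander: small black loupe, 44 mm across, 40 mm tall. Not to be disturbed.
- tape: Bystander: tan roll of tape lying flat, 90 mm across, 24 mm tall. Not to be disturbed.
- pastebrush: Bystander: paste brush lying on the bench, 190 mm long. Not to be disturbed.
- square: Bystander: steel try square lying on the bench, 120 mm blade. Not to be disturbed.
Mind the look-alikes: they are no part of the job. Leave any purple look-alike of the block1 alone. What is shaped like the block3 but pink is not meant.

How it is judged:
On the way, in this order (a step that is already met when the one before it is completed fails the run):
1. the isolator is turned off (value of joint isolator below 0.12 rad), for 0.2 s.
2. every block lies flat in the chamber, amber face up and released, with the isolator off (x of block1 in the frame of chamber between -0.135 and 0.135 m and y of block1 in the frame of chamber between -0.1 and 0.1 m and z of each of block1, block2, block3, block4 in the frame of chamber below 0.007 m and angle between each of block1, block2, block3, block4's own z axis and vertical below 0.12 rad and x of block2 in the frame of chamber between -0.135 and 0.135 m and y of block2 in the frame of chamber between -0.1 and 0.1 m and x of block3 in the frame of chamber between -0.135 and 0.135 m and y of block3 in the frame of chamber between -0.1 and 0.1 m and x of block4 in the frame of chamber between -0.135 and 0.135 m and y of block4 in the frame of chamber between -0.1 and 0.1 m and value of joint isolator below 0.12 rad and contact force between the fingers and anything else below 0.5 N), for 0.2 s.
3. the lid is shut and seated on its catch over the blocks, the isolator still off (value of joint lid below 0.02 rad and value of joint isolator below 0.12 rad and x of block1 in the frame of chamber between -0.135 and 0.135 m and y of block1 in the frame of chamber between -0.1 and 0.1 m and z of each of block1, block2, block3, block4 in the frame of chamber below 0.007 m and angle between each of block1, block2, block3, block4's own z axis and vertical below 0.12 rad and x of block2 in the frame of chamber between -0.135 and 0.135 m and y of block2 in the frame of chamber between -0.1 and 0.1 m and x of block3 in the frame of chamber between -0.135 and 0.135 m and y of block3 in the frame of chamber between -0.1 and 0.1 m and x of block4 in the frame of chamber between -0.135 and 0.135 m and y of block4 in the frame of chamber between -0.1 and 0.1 m), for 0.2 s.
4. the isolator is turned on with the lid shut (value of joint isolator above 1.45 rad and value of joint lid below 0.02 rad), for 0.2 s.
5. the white key is pressed alone (all of step 4 and value of joint key_white above 0.004 m and value of joint each of key_blue, key_yellow, key_green below 0.002 m), for 0.05 s.
6. the yellow key is pressed alone (all of step 4 and value of joint key_yellow above 0.004 m and value of joint each of key_white, key_blue, key_green below 0.002 m), for 0.05 s.
7. the green key is pressed alone (all of step 4 and value of joint key_green above 0.004 m and value of joint each of key_white, key_blue, key_yellow below 0.002 m), for 0.05 s.
At the end, for the whole second after the job is handed in: The isolator is on (above 1.45 rad), the lid shut and seated (below 0.02 rad), every block present flat on the chamber floor (underside within 7 mm of it), amber face up (within 0.12 rad) and at rest, and all keys up (all of step 4 and x of block1 in the frame of chamber between -0.135 and 0.135 m and y of block1 in the frame of chamber between -0.1 and 0.1 m and z of each of block1, block2, block3, block4 in the frame of chamber below 0.007 m and angle between each of block1, block2, block3, block4's own z axis and vertical below 0.12 rad and x of block2 in the frame of chamber between -0.135 and 0.135 m and y of block2 in the frame of chamber between -0.1 and 0.1 m and x of block3 in the frame of chamber between -0.135 and 0.135 m and y of block3 in the frame of chamber between -0.1 and 0.1 m and x of block4 in the frame of chamber between -0.135 and 0.135 m and y of block4 in the frame of chamber between -0.1 and 0.1 m and linear speed of each of block1, block2, block3, block4 below 0.02 m/s and value of joint each of key_white, key_blue, key_yellow, key_green below 0.002 m); the robot touches nothing.
It fails at once if the blue key is pressed (value of joint key_blue above 0.004 m).
It fails at once if a block is in the chamber while the lid is open and the isolator on (value of joint isolator above 1.2 rad and value of joint lid above 0.1 rad and ((x of block1 in the frame of chamber between -0.135 and 0.135 m and y of block1 in the frame of chamber between -0.1 and 0.1 m and z of block1 in the frame of chamber below 0.05 m) or (x of block2 in the frame of chamber between -0.135 and 0.135 m and y of block2 in the frame of chamber between -0.1 and 0.1 m and z of block2 in the frame of chamber below 0.05 m) or (x of block3 in the frame of chamber between -0.135 and 0.135 m and y of block3 in the frame of chamber between -0.1 and 0.1 m and z of block3 in the frame of chamber below 0.05 m) or (x of block4 in the frame of chamber between -0.135 and 0.135 m and y of block4 in the frame of chamber between -0.1 and 0.1 m and z of block4 in the frame of chamber below 0.05 m))).
It fails at once if a block is dropped or thrown into the chamber (faster than 0.9 m/s inside it) ((x of block1 in the frame of chamber between -0.135 and 0.135 m and y of block1 in the frame of chamber between -0.1 and 0.1 m and z of block1 in the frame of chamber below 0.05 m and linear speed of block1 above 0.9 m/s) or (x of block2 in the frame of chamber between -0.135 and 0.135 m and y of block2 in the frame of chamber between -0.1 and 0.1 m and z of block2 in the frame of chamber below 0.05 m and linear speed of block2 above 0.9 m/s) or (x of block3 in the frame of chamber between -0.135 and 0.135 m and y of block3 in the frame of chamber between -0.1 and 0.1 m and z of block3 in the frame of chamber below 0.05 m and linear speed of block3 above 0.9 m/s) or (x of block4 in the frame of chamber between -0.135 and 0.135 m and y of block4 in the frame of chamber between -0.1 and 0.1 m and z of block4 in the frame of chamber below 0.05 m and linear speed of block4 above 0.9 m/s)).
It fails at once if a bystander is moved by more than 5 cm (distance of any of weight, gluejar, folder, loupe, tape, pastebrush, square from where it was at the start of the episode above 0.05 m).
Of block1, block2, block3, block4 only 2 to 4 are there at a start; the rules pass over those that are not, and their reading is None.
At some moment in a run one of block1, block2, block3, block4 may be knocked a few centimetres aside while the robot is not near it.
It also fails if it takes over 210 s, if anything falls off the work surface, if the arm or the gripper's body presses on something with over 40 N, if the wrist force passes 120 N, or if a joint passes its speed limit or range.

## Working session

There is one attempt and no reset: what is moved stays moved. The work goes in short steps, Python scripts to look and compute and a tool call to move; the robot and the scene stay as the last step left them, time stands still between calls to the robot, and variables do not carry over. Pictures are saved under pics/ and viewed, at most 14 in all, crops included, and the job is handed in when it is done.

Besides the shell and the picture viewer there is one more tool, called after "Call:" as name(argument=value, ...) on one line, values as JSON. play_rows: Moves the arm, as the interface text tells. Its arguments: {"type":"object","properties":{"series":{"type":"string"},"squeeze":{"type":"number"}},"required":["series"]}

```bash
mkdir -p pics; ls
cat > h.py <<'E'
import numpy as np, cv2
from plant import arm
from scipy.spatial.transform import Rotation as R
def cam(n):
    s=arm.sense(); d=arm.get_image(n)
    if n=='wrist':
        q=s['tcp_rot']; T=np.eye(4); T[:3,:3]=R.from_quat([q[1],q[2],q[3],q[0]]).as_matrix(); T[:3,3]=s['ee_pos']
        C=T@np.array(d['T_tool_cam'])
    else:
        M=np.eye(4); M[:3,:3]=cv2.Rodrigues(np.array(d['rvec'],float))[0]; M[:3,3]=np.ravel(d['tvec']); C=np.linalg.inv(M)
    d['C']=C; return d
def ray(d,uv):
    uv=np.atleast_2d(np.array(uv,float))
    v=np.c_[(uv[:,0]-d['cx'])/d['fx'],(uv[:,1]-d['cy'])/d['fy'],np.ones(len(uv))]@d['C'][:3,:3].T
    return d['C'][:3,3],v
def onz(d,uv,z):
    o,v=ray(d,uv); return o+v*((z-o[2])/v[:,2])[:,None]
def proj(d,P):
    M=np.linalg.inv(d['C']); p=np.atleast_2d(P)@M[:3,:3].T+M[:3,3]
    return np.c_[d['fx']*p[:,0]/p[:,2]+d['cx'],d['fy']*p[:,1]/p[:,2]+d['cy']]
E
python3 - <<'E'
from h import *
for n in ['scene','top','wrist']:
    d=cam(n); cv2.imwrite(f'pics/{n}0.png',d['pixels']); print(n,d['C'].round(3).tolist(),d['fx'],d['cx'],d['cy'])
print(arm.sense())
E
```

```text
pics
scene [[0.733, 0.354, -0.58, 1.273], [0.679, -0.414, 0.606, -0.855], [-0.026, -0.839, -0.544, 0.811], [0.0, 0.0, 0.0, 1.0]] 475.73658445566537 271.86974291644833 211.05318522876524
top [[0.021, -0.997, 0.071, 0.415], [-1.0, -0.02, 0.01, -0.052], [-0.008, -0.071, -0.997, 1.347], [0.0, 0.0, 0.0, 1.0]] 482.35882205641553 283.59083220194555 206.85847199967156
wrist [[0.275, -0.925, -0.262, 0.252], [-0.961, -0.265, -0.073, -0.628], [-0.002, 0.272, -0.962, 0.374], [0.0, 0.0, 0.0, 1.0]] 311.11377803125026 281.0869205418397 209.14829316438826
{'time': 0.15, 'qpos': array([ 1.26309812,  0.46928645, -0.04861054,  1.53337435,  0.02410725,
        1.1409861 , -0.08227582]), 'qvel': array([ 0.00131189, -0.00143488,  0.00254449, -0.00426992,  0.00076647,
       -0.0005877 , -0.00126986]), 'effort': array([ 1.10563022e-03, -5.10766375e+01, -4.64143697e-02, -2.37978190e+01,
        1.07695887e-02,  5.40572379e-03,  9.67338678e-06]), 'ee_pos': array([ 0.18567884, -0.64855066,  0.24920124]), 'tcp_rot': array([-7.23858094e-04,  9.90294834e-01,  1.38980584e-01, -1.23296456e-04]), 'wrist_force': array([-0.74014631,  0.07054559,  0.15820933]), 'ft_torque': array([-0.05621922,  0.01252893, -0.00277149]), 'grip_force': 0.0, 'width': 0.9971267351446027}
```

View pics/top0.png

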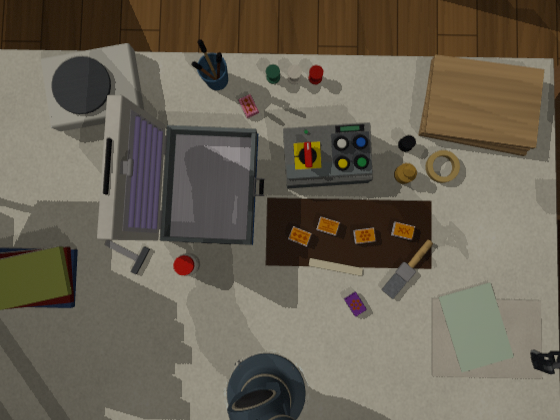

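View pics/scene0.png

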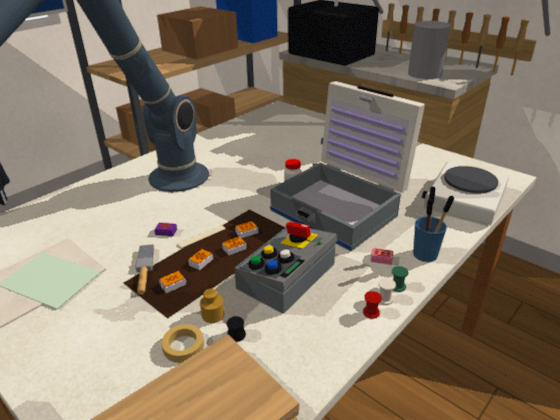

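Run:
```python
from h import *
d=cam('top'); im=d['pixels']
hsv=cv2.cvtColor(im,cv2.COLOR_BGR2HSV)
def blobs(name,lo,hi,z,roi,mn=25):
    m=cv2.inRange(hsv,lo,hi); k=np.zeros_like(m); x0,y0,x1,y1=roi; k[y0:y1,x0:x1]=m[y0:y1,x0:x1]
    k=cv2.morphologyEx(k,cv2.MORPH_CLOSE,np.ones((3,3)))
    for c in cv2.findContours(k,cv2.RETR_EXTERNAL,cv2.CHAIN_APPROX_NONE)[0]:
        if cv2.contourArea(c)<mn: continue
        P=onz(d,c[:,0],z)[:,:2].astype(np.float32); r=cv2.minAreaRect(P)
        uv=c[:,0].mean(0).round(); print(name,uv,np.array(r[0]).round(3),np.array(r[1]).round(3),round(r[2],1),hsv[int(uv[1]),int(uv[0])])
blobs('amber',(5,150,120),(25,255,255),.022,(266,195,435,270))
# floor of chamber
m=cv2.inRange(hsv,(0,0,60),(180,90,255))
cv2.imwrite('pics/c1.png',cv2.resize(im[110:280,260:450],None,fx=4,fy=3.5,interpolation=cv2.INTER_CUBIC)[:600])
s=cam('scene'); cv2.imwrite('pics/s1.png',cv2.resize(s['pixels'][160:310,130:330],None,fx=4,fy=4,interpolation=cv2.INTER_CUBIC))
```

```text
amber [365. 235.] [ 0.436 -0.262] [0.034 0.051] 9.3 [ 13 255 110]
amber [300. 236.] [ 0.431 -0.083] [0.051 0.033] 69.4 [ 13 255 112]
amber [404. 230.] [ 0.452 -0.368] [0.051 0.033] 77.1 [ 18 255 144]
amber [328. 225.] [ 0.461 -0.162] [0.05  0.034] 72.7 [ 15 249 123]
```

View pics/c1.png

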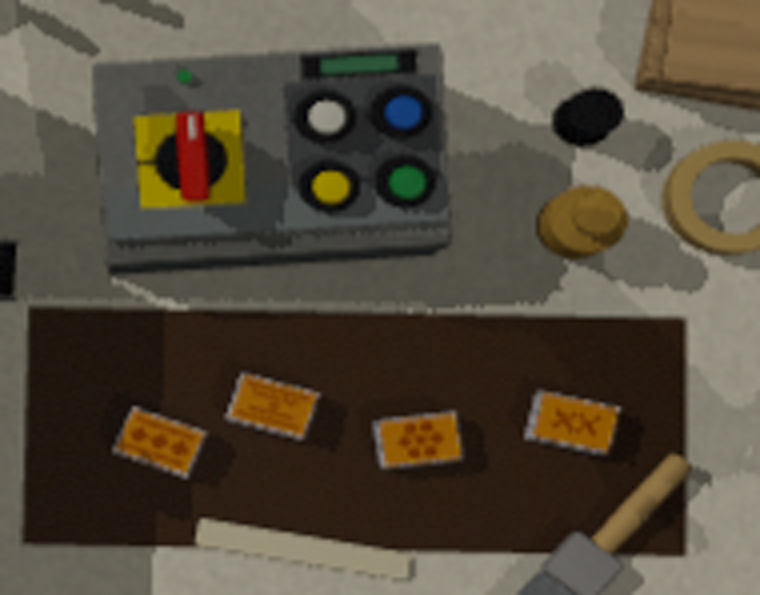

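View pics/s1.png

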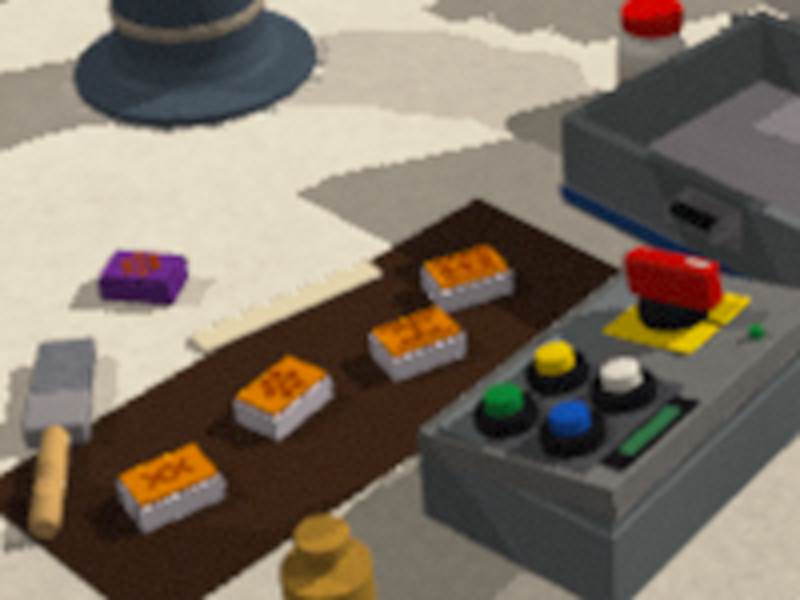

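```bash
cat > tri.py <<'E'
from h import *
def tri(da,ua,db,ub):
    o1,v1=ray(da,ua);o2,v2=ray(db,ub);v1=v1[0]/np.linalg.norm(v1);v2=v2[0]/np.linalg.norm(v2)
    t=np.linalg.lstsq(np.c_[v1,-v2],o2-o1,rcond=None)[0]
    a,b=o1+t[0]*v1,o2+t[1]*v2; return (a+b)/2,np.linalg.norm(a-b)
def blob(d,lo,hi,roi):
    h=cv2.cvtColor(d['pixels'],cv2.COLOR_BGR2HSV); m=cv2.inRange(h,lo,hi); k=np.zeros_like(m);x0,y0,x1,y1=roi;k[y0:y1,x0:x1]=m[y0:y1,x0:x1]
    c=max(cv2.findContours(k,cv2.RETR_EXTERNAL,cv2.CHAIN_APPROX_NONE)[0],key=cv2.contourArea)
    z=np.zeros_like(m);cv2.drawContours(z,[c],-1,255,-1); M=cv2.moments(z,True); return (M['m10']/M['m00'],M['m01']/M['m00']),M['m00'],c
E
python3 - <<'E'
from tri import *
t=cam('top');s=cam('scene')
rt=(285,122,374,190); 
C={'yellow':((22,150,90),(34,255,255),(333,155,352,172),(258,240,280,260)),
'green':((50,120,50),(80,255,255),(352,152,372,175),(246,250,268,272)),
'blue':((100,120,60),(125,255,255),(352,130,372,155),(262,255,285,275)),
'white':((0,0,120),(180,60,255),(333,133,352,152),(276,242,298,264)),
'red':((0,180,110),(6,255,255),(295,130,325,175),(280,215,320,245))}
K={}
for n,(lo,hi,a,b) in C.items():
    ua,na,_=blob(t,lo,hi,a);ub,nb,_=blob(s,lo,hi,b); P,e=tri(t,ua,s,ub); K[n]=P; print(n,np.round(ua,1),na,np.round(ub,1),nb,P.round(4),round(e,4))
n=np.cross(K['white']-K['yellow'],K['blue']-K['green'] if 0 else K['yellow']-K['green']);n/=np.linalg.norm(n);print(n, [np.linalg.norm(K[a]-K[b]) for a,b in [('white','blue'),('yellow','green'),('white','yellow'),('blue','green')]])
# box rim
im=t['pixels']; cv2.imwrite('pics/box.png',cv2.resize(im[110:260,95:275],None,fx=4,fy=4,interpolation=cv2.INTER_CUBIC))
E
```

```text
yellow [342.2 162.9] 66.0 [268.4 249.2] 68.0 [ 0.6215 -0.1905  0.0965] 0.001
green [361.2 161.6] 70.0 [255.4 259.6] 69.0 [ 0.6259 -0.2404  0.0963] 0.0013
blue [360.3 141.6] 71.0 [272.2 264.1] 83.0 [ 0.6765 -0.2358  0.1071] 0.0011
white [341.1 142.5] 56.0 [285.1 252.5] 64.0 [ 0.6726 -0.1859  0.1096] 0.0013
red [307.4 155.2] 130.0 [299.  226.9] 109.0 [ 0.6375 -0.0968  0.1206] 0.0037
[-0.24691036 -0.0239238   0.96874296] [np.float64(0.05014828345098745), np.float64(0.050111792374755965), np.float64(0.052914782702362925), np.float64(0.051993538378851206)]
```

View pics/box.png

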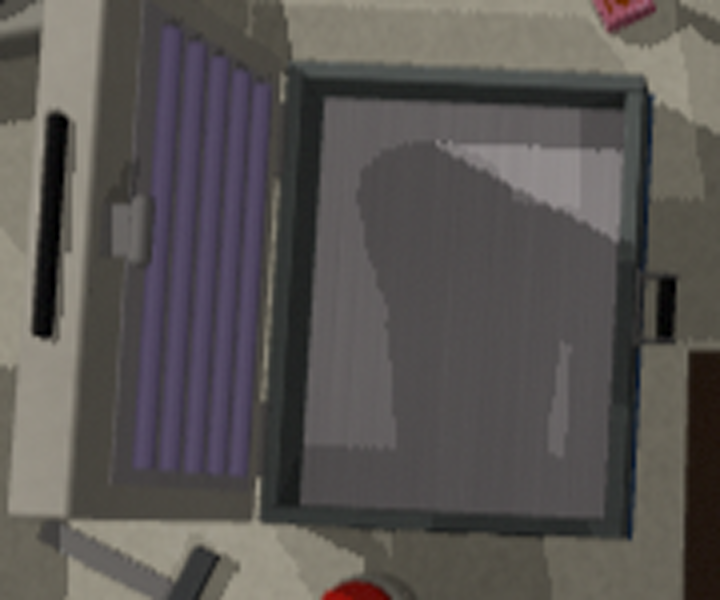

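Run:
```python
from tri import *
t=cam('top')
P=onz(t,np.array([(290,68),(644,80),(629,530),(263,520)])/4+[95,110],.08)[:,:2];print('rim',P.round(4),[np.linalg.norm(P[i]-P[i-1]).round(3) for i in range(4)],P.mean(0))
F=onz(t,np.array([(325,97),(300,505)])/4+[95,110],.02)[:,:2];print('floor +y corners',F.round(4),np.linalg.norm(F[0]-F[1]))
yaw=lambda a:np.arctan2(a[1],a[0]); print(yaw(P[0]-P[3]),yaw(P[1]-P[2]),yaw(F[0]-F[1]))
m=onz(t,[(328,225)],.022); print(m, arm.sense()['time'])
```

```text
rim [[0.7125 0.2751]
 [0.7088 0.0384]
 [0.4096 0.0409]
 [0.4112 0.2815]] [np.float64(0.301), np.float64(0.237), np.float64(0.299), np.float64(0.241)] [0.56052679 0.15896968]
floor +y corners [[0.7065 0.2653]
 [0.4219 0.2722]] 0.2846973098673828
-0.021295707014811573 -0.008217603289579656 -0.024157232125952825
[[ 0.46156996 -0.16162676  0.022     ]] 0.4
```

```bash
cat > need.py <<'E'
import sys
from h import *
def need(x,y,z,phi=None):
    s=arm.sense(); q=s['tcp_rot']; M=R.from_quat([q[1],q[2],q[3],q[0]]).as_matrix()
    ph=np.degrees(np.arctan2(M[1,1],M[0,1])); r=0
    if phi is not None:
        r=(ph-phi+90)%180-90; M=M@R.from_euler('z',r,degrees=True).as_matrix()
    d=M.T@(np.array([x,y,z])-s['ee_pos'])/.03
    print('at',s['ee_pos'].round(4),'phi',ph.round(1),'w',round(s['width'],3),'F',s['wrist_force'].round(1),'q7',s['qpos'][6].round(2),'t',round(s['time'],2))
    print('roll',round(r/4,2),'then t',d.round(2))
if __name__=='__main__': need(*map(float,sys.argv[1:]))
E
python3 need.py .638 -.097 .25 -85
```

```text
at [ 0.1858 -0.6488  0.2498] phi -74.0 w 1.001 F [ 0.7 -0.3  0.3] q7 -0.08 t 0.4
roll 2.74 then t [ 16.62 -17.01  -0.  ]
```

Call:
play_rows(series="0.3 0 0 0 0.92; 0.3 0 0 0 0.92; 0.3 0 0 0 0.9; 0.3 0.95 -0.97 0 0; 0.3 0.98 -1 0 0", squeeze=40)

```text
time: 1.02
ee_pos: [0.2386, -0.5845, 0.2499]
tcp_rot: [0.0, 0.999, 0.043, 0.0]
wrist_force: [1.5, -0.6, 0.8]
width: 0.699
grip_force: 0.0
```

Call:
play_rows(series="0.3 0.98 -1 0 0; 0.3 0.98 -1 0 0; 0.3 0.98 -1 0 0; 0.3 0.98 -1 0 0; 0.3 0.98 -1 0 0")

```text
time: 1.65
ee_pos: [0.3725, -0.4216, 0.2503]
tcp_rot: [0.0, 0.999, 0.044, 0.0]
wrist_force: [0.8, -0.1, 0.0]
width: 0.699
grip_force: 0.0
```

Call:
play_rows(series="0.3 0.98 -1 0 0; 0.3 0.98 -1 0 0; 0.3 0.98 -1 0 0; 0.3 0.98 -1 0 0; 0.3 0.98 -1 0 0")

```text
time: 2.28
ee_pos: [0.5057, -0.2594, 0.2503]
tcp_rot: [0.0, 0.999, 0.044, 0.0]
wrist_force: [0.1, -0.1, -0.1]
width: 0.696
grip_force: 0.0
```

Call:
play_rows(series="0.3 0.98 -1 0 0; 0.3 0.98 -1 0 0; 0.3 0.5 -0.5 0 0; 0.3 0 0 0 0; 0.3 0 0 0 0")

```text
time: 2.9
ee_pos: [0.5709, -0.1814, 0.2499]
tcp_rot: [0.001, 0.999, 0.042, -0.001]
wrist_force: [-0.4, -1.0, -0.1]
width: 0.703
grip_force: 0.0
```

```bash
python3 need.py .638 -.097 .25 -85
python3 - <<'E'
from tri import *
d=cam('wrist'); cv2.imwrite('pics/w1.png',d['pixels'])
for z in (.12,):print(proj(d,[[.638,-.097,.12],[.6726,-.1859,.1096],[.6215,-.1905,.0965],[.6259,-.2404,.0963]]).round(0))
E
```

```text
at [ 0.5709 -0.1814  0.2499] phi -85.1 w 0.703 F [-0.4 -1.  -0.1] q7 -1.34 t 2.9
roll -0.04 then t [ 2.47 -2.61 -0.01]
[[183. 114.]
 [300.  79.]
 [298. 144.]
 [355. 144.]]
```

View pics/w1.png

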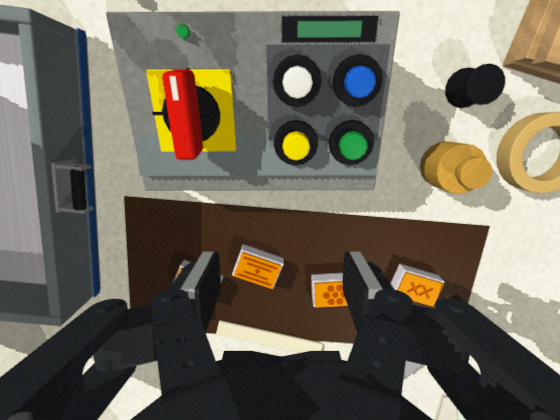

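```bash
cat > iso.py <<'E'
from tri import *
n=np.array([-.198,-.018,.980]); p0=np.array([.6535,-.2128,.0808])
def onp(d,uv,h):
    o,v=ray(d,uv); return o+v*(((p0+n*h-o)@n)/(v@n))[:,None]
if __name__=='__main__':
    d=cam('wrist')
    for nm,lo,hi,roi,h in [('red',(0,170,150),(8,255,255),(150,55,215,170),.045),('yel',(22,150,60),(34,255,255),(140,60,245,160),.001)]:
        h_=cv2.cvtColor(d['pixels'],cv2.COLOR_BGR2HSV); m=cv2.inRange(h_,lo,hi); k=np.zeros_like(m);x0,y0,x1,y1=roi;k[y0:y1,x0:x1]=m[y0:y1,x0:x1]
        c=np.argwhere(k)[:,::-1].astype(np.int32); c=cv2.convexHull(c); P=onp(d,c[:,0],h).astype(np.float32); r=cv2.minAreaRect(P[:,:2]); print(nm,np.round(r[0],4),np.round(r[1],4),r[2])
    K=[onp(d,[uv],.022)[0] for uv in [(298,80),(359,80),(296,144),(353,145)]]; print(np.round(K,4))
E
python3 iso.py
```

```text
Traceback (most recent call last):
  File "iso.py", line 9, in <module>
    c=np.argwhere(k)[:,::-1].astype(np.int32); c=cv2.convexHull(c); P=onp(d,c[:,0],h).astype(np.float32); r=cv2.minAreaRect(P[:,:2]); print(nm,np.round(r[0],4),np.round(r[1],4),r[2])
                                                                                                            ~~~~~~~~~~~~~~~^^^^^^^^^
cv2.error: OpenCV(4.12.0) /io/opencv/modules/imgproc/src/convhull.cpp:143: error: (-215:Assertion failed) total >= 0 && (depth == CV_32F || depth == CV_32S) in function 'convexHull'
```

```bash
sed -i 's/cv2.minAreaRect(P\[:,:2\])/cv2.minAreaRect(np.ascontiguousarray(P[:,:2]))/; s/astype(np.int32); c=/astype(np.int32).copy(); c=/' iso.py; python3 iso.py
```

```text
red [ 0.6361 -0.0957] [0.0651 0.0181] 1.9862031936645508
yel [ 0.6404 -0.0949] [0.0695 0.0718] 5.3228678703308105
[[ 0.672  -0.1848  0.1075]
 [ 0.6761 -0.2333  0.1074]
 [ 0.6213 -0.1886  0.0972]
 [ 0.6246 -0.2385  0.0969]]
```

```bash
python3 need.py .6365 -.0955 .121 -87
```

```text
at [ 0.571  -0.1812  0.2501] phi -85.2 w 0.702 F [ 0.  -0.1  0.6] q7 -1.34 t 3.05
roll 0.46 then t [ 2.33 -2.74  4.3 ]
```

Call:
play_rows(series="0.35 0 0 0 0.46; 0.35 0.8 -0.95 0 0; 0.35 0.8 -0.95 0 0; 0.35 0.73 -0.84 0 0; 0.35 0 0 0 0")

```text
time: 3.68
ee_pos: [0.6382, -0.0901, 0.2499]
tcp_rot: [-0.001, 1.0, 0.03, 0.0]
wrist_force: [-0.1, 0.1, 0.3]
width: 0.652
grip_force: 0.0
```

Call:
play_rows(series="0.35 0 0 0.9 0; 0.35 0 0 0.9 0; 0.35 0 0 0.9 0; 0.35 0 0 0 0; 0.35 0 0 0 0")

```text
time: 4.3
ee_pos: [0.6376, -0.0942, 0.1702]
tcp_rot: [0.0, 1.0, 0.027, 0.001]
wrist_force: [0.1, -0.1, 0.7]
width: 0.648
grip_force: 0.0
```

```bash
python3 need.py .6365 -.0955 .121 -87
```

```text
at [ 0.6376 -0.0942  0.1702] phi -86.9 w 0.648 F [ 0.1 -0.1  0.7] q7 -1.56 t 4.3
roll 0.03 then t [-0.04  0.04  1.64]
```

Call:
play_rows(series="0.35 0 0.04 0.6 0; 0.35 0 0 0.6 0; 0.35 0 0 0.4 0; 0.35 0 0 0 0; 0.35 0 0 0 0")

```text
time: 4.92
ee_pos: [0.6376, -0.0945, 0.1212]
tcp_rot: [0.0, 1.0, 0.028, 0.0]
wrist_force: [0.1, 0.8, 0.2]
width: 0.653
grip_force: 0.0
```

Call:
play_rows(series="1 0 0 0 0; 1 0 0 0 0; 1 0 0 0 0; 1 0 0 0 0; 1 0 0 0 0", squeeze=40)

```text
time: 5.55
ee_pos: [0.6378, -0.0982, 0.1222]
tcp_rot: [0.003, 1.0, 0.028, 0.001]
wrist_force: [0.2, -5.9, 3.1]
width: 0.207
grip_force: 39.4
```

Call:
play_rows(series="1 0 0.1 0 -0.8; 1 0 0.05 0 -0.8; 1 0 0 0 -0.8; 1 0 0 0 -0.8; 1 0 0 0 -0.8")

```text
time: 6.18
ee_pos: [0.6381, -0.0983, 0.1222]
tcp_rot: [-0.0, 0.986, 0.167, 0.001]
wrist_force: [-0.8, 2.7, 2.6]
width: 0.202
grip_force: 43.1
```

Call:
play_rows(series="1 0 0 0 -0.8; 1 0 0 0 -0.8; 1 0 0 0 -0.8; 1 0 0 0 -0.8; 1 0 0 0 -0.8")

```text
time: 6.8
ee_pos: [0.6381, -0.0974, 0.122]
tcp_rot: [-0.0, 0.953, 0.303, 0.001]
wrist_force: [0.4, 8.7, -5.8]
width: 0.209
grip_force: 67.8
```

Call:
play_rows(series="1 0 0 0 -0.8; 1 0 0 0 -0.8; 1 0 0 0 -0.8; 1 0 0 0 -0.8; 1 0 0 0 -0.8")

```text
time: 7.42
ee_pos: [0.6376, -0.0968, 0.1221]
tcp_rot: [-0.0, 0.901, 0.433, 0.001]
wrist_force: [-13.2, 8.7, 20.7]
width: 0.207
grip_force: 94.6
```

Call:
play_rows(series="1 0 0 0 -1; 1 0 0 0 -1; 1 0 0 0 -1; 1 0 0 0 -1; 1 0 0 0 -1")

```text
time: 8.05
ee_pos: [0.6368, -0.0957, 0.1221]
tcp_rot: [-0.001, 0.812, 0.584, 0.001]
wrist_force: [-8.5, 7.4, 4.1]
width: 0.207
grip_force: 113.8
```

```bash
python3 need.py .6365 -.0985 .25 5;python3 -c "
from h import *;print(arm.sense()['ft_torque'])"
```

```text
at [ 0.6368 -0.0957  0.1221] phi -18.5 w 0.207 F [-8.5  7.4  4.1] q7 -0.55 t 8.05
roll -5.88 then t [-0.08 -0.02 -4.26]
[-0.03663306 -0.27671469 -0.28619897]
```

Call:
play_rows(series="0.35 0 0 0 0; 0.35 0 0 0 0; 0.35 0 0 0 0; 0.35 0 0 -0.8 0; 0.35 0 0 -1 0")

```text
time: 8.68
ee_pos: [0.6372, -0.0998, 0.1748]
tcp_rot: [-0.0, 0.813, 0.582, -0.001]
wrist_force: [0.6, 0.6, 0.5]
width: 0.651
grip_force: 0.0
```

Call:
play_rows(series="0.35 0 0 -1 0; 0.35 0 0 -0.7 0; 0.35 0 0 -0.8 0; 0.35 0 0 0 0; 0.35 0 0 0 0")

```text
time: 9.3
ee_pos: [0.6371, -0.0994, 0.2489]
tcp_rot: [-0.0, 0.813, 0.582, -0.001]
wrist_force: [1.5, 0.4, -0.9]
width: 0.65
grip_force: 0.0
```

```bash
cat > blk.py <<'E'
from tri import *
def blocks(src='top',z=.022):
    d=cam(src); h=cv2.cvtColor(d['pixels'],cv2.COLOR_BGR2HSV); m=cv2.inRange(h,(5,150,90),(25,255,255))
    m=cv2.morphologyEx(m,cv2.MORPH_CLOSE,np.ones((3,3))); out=[]
    for c in cv2.findContours(m,cv2.RETR_EXTERNAL,cv2.CHAIN_APPROX_NONE)[0]:
        if cv2.contourArea(c)<25: continue
        P=np.ascontiguousarray(onz(d,c[:,0],z)[:,:2].astype(np.float32)); r=cv2.minAreaRect(P); (cx,cy),(w,l),a=r
        if w>l: w,l,a=l,w,a-90
        if not(.025<w<.045 and .042<l<.065): continue
        print(src,c[:,0].mean(0).round(0),'xy',round(cx,4),round(cy,4),'short',round(w,3),'long',round(l,3),'phi_short',round((a+90)%180-90,1))
    return d
if __name__=='__main__':
    import sys
    d=blocks('top'); 
    if len(sys.argv)>1: d=blocks('wrist')
    if len(sys.argv)>2: cv2.imwrite('pics/'+sys.argv[2]+'.png',d['pixels'])
E
python3 blk.py w w2; python3 need.py .461 -.162 .15 -17.3
python3 - <<'E'
from tri import *
for n,roi in (('top',(285,122,335,190)),('scene',(275,205,325,250))):
    d=cam(n); print(n,cv2.minAreaRect(blob(d,(0,170,90),(8,255,255),roi)[2]))
E
```

```text
top [300. 236.] xy 0.4314 -0.0835 short 0.033 long 0.051 phi_short -20.6
top [403. 230.] xy 0.4518 -0.3684 short 0.033 long 0.051 phi_short -12.9
wrist [160. 273.] xy 0.4578 -0.159 short 0.036 long 0.053 phi_short -15.6
wrist [112. 226.] xy 0.4285 -0.0816 short 0.036 long 0.053 phi_short -20.6
at [ 0.6369 -0.0993  0.2485] phi -18.8 w 0.65 F [-0.1  0.6 -0.6] q7 -0.48 t 9.4
roll -0.38 then t [-3.74 -4.97  3.3 ]
top ((296.5, 156.0), (6.0, 5.0), 90.0)
scene ((297.9024658203125, 228.3780517578125), (12.02538013458252, 24.363107681274414), 51.34019470214844)
```

Call:
play_rows(series="0.3 0 0 0 -0.6; 0.3 -0.75 -1 0.2 0; 0.3 -0.75 -1 0.4 0; 0.3 -0.75 -1 0.6 0; 0.3 -0.75 -1 0.7 0")

```text
time: 10.12
ee_pos: [0.4959, -0.1518, 0.1923]
tcp_rot: [0.0, 0.801, 0.599, 0.0]
wrist_force: [-0.6, -0.6, -0.7]
width: 0.7
grip_force: 0.0
```

Call:
play_rows(series="0.3 -0.74 -0.97 0.7 0; 0.3 0 0 0 0; 0.3 0 0 0 0; 0.3 0 0 0 0; 0.3 0 0 0 0")

```text
time: 10.75
ee_pos: [0.4639, -0.164, 0.1724]
tcp_rot: [0.0, 0.801, 0.599, 0.001]
wrist_force: [-0.0, -0.9, -0.6]
width: 0.702
grip_force: 0.0
```

```bash
python3 blk.py w w3; python3 need.py .459 -.160 .15 -16
python3 - <<'E'
from tri import *
for n,roi in (('top',(285,122,335,190)),('scene',(275,205,325,250))):
    d=cam(n); print(n,cv2.minAreaRect(blob(d,(0,170,90),(8,255,255),roi)[2]))
cv2.imwrite('pics/w3b.png',np.hstack([cv2.resize(d['pixels'],(400,300)),cv2.resize(cv2.imread('pics/w3.png'),(400,300))]))
E
```

```text
top [300. 236.] xy 0.4315 -0.084 short 0.034 long 0.05 phi_short -20.6
top [404. 230.] xy 0.4522 -0.3686 short 0.034 long 0.051 phi_short -11.9
wrist [279. 299.] xy 0.433 -0.2601 short 0.035 long 0.054 phi_short 8.3
wrist [274. 198.] xy 0.4577 -0.1594 short 0.033 long 0.053 phi_short -15.8
wrist [214. 122.] xy 0.4286 -0.0817 short 0.033 long 0.052 phi_short -20.7
at [ 0.4635 -0.1642  0.1722] phi -16.4 w 0.698 F [-0.3  1.6  0.5] q7 -0.26 t 10.85
roll -0.1 then t [ 0.09 -0.18  0.74]
top ((306.48876953125, 155.27557373046875), (6.491889953613281, 25.118621826171875), 87.1375961303711)
scene ((297.9512634277344, 228.43902587890625), (12.18155288696289, 24.363107681274414), 51.34019088745117)
```

View pics/w3b.png

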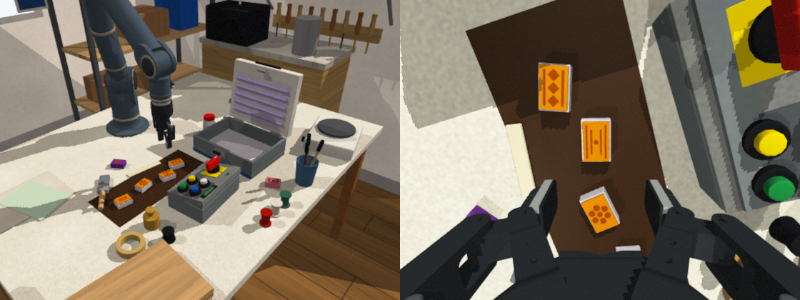

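```bash
python3 need.py .4577 -.1594 .021 -15.8
```

```text
at [ 0.4631 -0.1643  0.1721] phi -16.4 w 0.702 F [ 0.1 -0.3 -0.5] q7 -0.26 t 10.95
roll -0.15 then t [ 0.11 -0.22  5.04]
```

Call:
play_rows(series="0.3 0.11 -0.22 0.8 -0.15; 0.3 0 0 1 0; 0.3 0 0 1 0; 0.3 0 0 1 0; 0.3 0 0 0.6 0")

```text
time: 11.58
ee_pos: [0.4571, -0.1593, 0.0388]
tcp_rot: [-0.001, 0.798, 0.603, -0.0]
wrist_force: [0.3, 1.0, 0.1]
width: 0.696
grip_force: 0.0
```

Call:
play_rows(series="0.3 0 0 0.6 0; 0.3 0 0 0 0; 1 0 0 0 0; 1 0 0 0 0; 1 0 0 0 0", squeeze=30)

```text
time: 12.2
ee_pos: [0.4582, -0.1596, 0.0229]
tcp_rot: [0.001, 0.798, 0.603, 0.001]
wrist_force: [-0.7, 0.3, 5.0]
width: 0.438
grip_force: 31.2
```

Call:
play_rows(series="1 0 0 0 0; 1 0 0 0 0; 1 0 0 -0.4 0; 1 0 0 -0.8 0; 1 0 0 -0.8 0")

```text
time: 12.82
ee_pos: [0.457, -0.1594, 0.083]
tcp_rot: [-0.0, 0.798, 0.603, -0.0]
wrist_force: [0.5, -1.2, -0.8]
width: 0.438
grip_force: 30.6
```

```bash
python3 need.py .622 .205 .19 -1
```

```text
at [ 0.457  -0.1594  0.083 ] phi -15.8 w 0.438 F [ 0.5 -1.2 -0.8] q7 -0.37 t 12.82
roll -3.71 then t [12.24  5.28 -3.57]
```

Call:
play_rows(series="1 0 0 -0.9 -0.9; 1 0 0 -0.9 -0.9; 1 0 0 -0.9 -0.9; 1 0 0 -0.9 -1; 1 1 0.3 0 0")

```text
time: 13.45
ee_pos: [0.4675, -0.1319, 0.1922]
tcp_rot: [0.002, 0.715, 0.699, 0.0]
wrist_force: [0.9, 0.6, -0.6]
width: 0.437
grip_force: 30.6
```

Call:
play_rows(series="1 1 0.5 0 0; 1 1 0.5 0 0; 1 1 0.5 0 0; 1 1 0.5 0 0; 1 1 0.5 0 0")

```text
time: 14.08
ee_pos: [0.5446, 0.0197, 0.1904]
tcp_rot: [0.0, 0.713, 0.701, -0.0]
wrist_force: [-0.1, 0.2, 0.2]
width: 0.436
grip_force: 30.6
```

Call:
play_rows(series="1 1 0.5 0 0; 1 1 0.5 0 0; 1 1 0.5 0 0; 1 1 0.5 0 0; 1 1 0.5 0 0")

```text
time: 14.7
ee_pos: [0.6224, 0.1682, 0.1903]
tcp_rot: [-0.0, 0.713, 0.701, -0.0]
wrist_force: [-0.3, -0.1, -0.0]
width: 0.438
grip_force: 30.6
```

Call:
play_rows(series="1 1 0 0 0; 1 0 0 0 0; 1 0 0 0 0; 1 0 0 0 0; 1 0 0 0 0")

```text
time: 15.32
ee_pos: [0.623, 0.1964, 0.19]
tcp_rot: [0.0, 0.714, 0.7, -0.0]
wrist_force: [0.2, -0.3, -0.9]
width: 0.436
grip_force: 30.6
```

```bash
python3 need.py .622 .205 .044 -1
python3 - <<'E'
from tri import *
d=cam('wrist');cv2.imwrite('pics/w4.png',d['pixels'])
c=np.array([.562,.160]);a=-.022;ex=np.array([np.cos(a),np.sin(a)]);ey=np.array([-np.sin(a),np.cos(a)])
for z,sx,sy in((.02,.143,.108),(.08,.143,.108)):
    P=[np.r_[c+i*sx*ex+j*sy*ey,z] for i in(-1,1) for j in(-1,1)]; uv=proj(d,P); print(uv.round(0).tolist())
    for u in uv: cv2.circle(d['pixels'],tuple(int(round(float(x))) for x in u),4,(0,0,255) if z<.05 else (0,255,0),1)
cv2.imwrite('pics/w4.png',d['pixels'])
E
```

```text
at [0.623  0.1964 0.19  ] phi -1.1 w 0.436 F [ 0.2 -0.3 -0.9] q7 -0.72 t 15.32
roll -0.03 then t [ 0.29 -0.04  4.87]
[[96.0, 325.0], [58.0, 121.0], [356.0, 325.0], [372.0, 122.0]]
[[59.0, 367.0], [1.0, 121.0], [371.0, 367.0], [396.0, 122.0]]
```

View pics/w4.png

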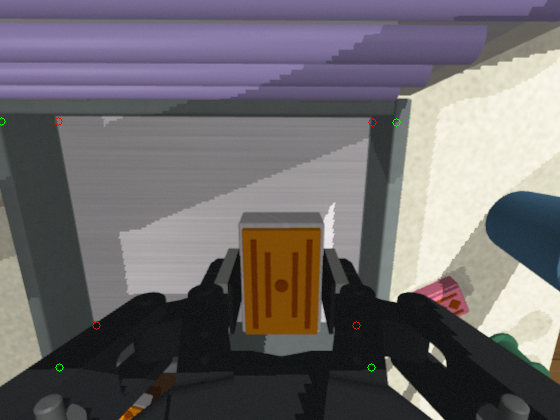

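Call:
play_rows(series="1 0.3 0 0.8 0; 1 0 0 0.9 0; 1 0 0 0.9 0; 1 0 0 0.9 0; 1 0 0 0.6 0")

```text
time: 16.0
ee_pos: [0.6217, 0.2067, 0.064]
tcp_rot: [-0.001, 0.713, 0.701, -0.001]
wrist_force: [-0.4, 0.6, -0.2]
width: 0.434
grip_force: 30.6
```

Call:
play_rows(series="1 0 0 0.4 0; 1 0 0 0.3 0; 1 0 0 0 0; 1 0 0 0 0; 1 0 0 0 0")

```text
time: 16.62
ee_pos: [0.6235, 0.2068, 0.0468]
tcp_rot: [0.0, 0.713, 0.701, 0.001]
wrist_force: [-0.3, 0.4, 0.0]
width: 0.434
grip_force: 30.6
```

```bash
python3 need.py .622 .205 .044 -1
```

```text
at [0.6235 0.2068 0.0468] phi -1.0 w 0.434 F [-0.3  0.4  0. ] q7 -0.83 t 16.62
roll -0.01 then t [-0.06 -0.05  0.09]
```

Call:
play_rows(series="1 0 0 0.1 0; 1 0 0 0 0; 0.35 0 0 0 0; 0.35 0 0 0 0; 0.35 0 0 0 0")

```text
time: 17.25
ee_pos: [0.6231, 0.2067, 0.0431]
tcp_rot: [0.0, 0.713, 0.701, 0.0]
wrist_force: [-0.6, 0.6, -0.4]
width: 0.648
grip_force: 0.0
```

Call:
play_rows(series="0.35 0 0 -0.5 0; 0.35 0 0 -1 0; 0.35 0 0 -1 0; 0.35 0 0 -1 0; 0.35 0 0 -0.9 0")

```text
time: 17.88
ee_pos: [0.6232, 0.207, 0.1775]
tcp_rot: [0.0, 0.713, 0.701, 0.001]
wrist_force: [0.9, -0.3, -0.3]
width: 0.647
grip_force: 0.0
```

```bash
python3 need.py .4286 -.0817 .17 -20.7
python3 - <<'E'
from blk import *
blocks('wrist',.042)
E
```

```text
at [0.6232 0.207  0.1775] phi -1.0 w 0.647 F [ 0.9 -0.3 -0.3] q7 -0.74 t 17.88
roll 4.92 then t [-11.29  -2.67   0.23]
wrist [281. 205.] xy 0.6229 0.2069 short 0.033 long 0.051 phi_short -1.1
```

Call:
play_rows(series="0.35 0 0 0 1; 0.35 0 0 0 1; 0.35 0 0 0 1; 0.35 0 0 0 1; 0.35 0 0 0 0.92")

```text
time: 18.55
ee_pos: [0.623, 0.2068, 0.1757]
tcp_rot: [0.0, 0.823, 0.568, 0.0]
wrist_force: [0.3, -0.2, 0.7]
width: 0.648
grip_force: 0.0
```

Call:
play_rows(series="0.35 -1 -0.24 0 0; 0.35 -1 -0.24 0 0; 0.35 -1 -0.24 0 0; 0.35 -1 -0.24 0 0; 0.35 -1 -0.24 0 0")

```text
time: 19.18
ee_pos: [0.5358, 0.0784, 0.1756]
tcp_rot: [0.0, 0.823, 0.569, 0.0]
wrist_force: [-0.3, -0.7, -0.6]
width: 0.647
grip_force: 0.0
```

Call:
play_rows(series="0.35 -1 -0.24 0 0; 0.35 -1 -0.24 0 0; 0.35 -1 -0.24 0 0; 0.35 -1 -0.24 0 0; 0.35 -1 -0.24 0 0")

```text
time: 19.8
ee_pos: [0.4491, -0.0491, 0.1756]
tcp_rot: [0.001, 0.823, 0.569, 0.0]
wrist_force: [0.4, 0.5, -0.3]
width: 0.653
grip_force: 0.0
```

Call:
play_rows(series="0.35 -1 -0.24 0 0; 0.35 -0.25 -0.06 0 0; 0.35 0 0 0 0; 0.35 0 0 0 0; 0.35 0 0 0 0")

```text
time: 20.42
ee_pos: [0.4285, -0.0795, 0.1751]
tcp_rot: [-0.0, 0.822, 0.569, 0.0]
wrist_force: [0.7, 0.7, 0.4]
width: 0.649
grip_force: 0.0
```

```bash
python3 blk.py w; python3 need.py .4286 -.0817 .0235 -20.7
```

```text
top [365. 235.] xy 0.4354 -0.2626 short 0.035 long 0.052 phi_short 8.7
top [404. 230.] xy 0.4522 -0.3686 short 0.034 long 0.051 phi_short -11.9
top [193. 171.] xy 0.6037 0.2146 short 0.034 long 0.05 phi_short 1.1
wrist [283. 202.] xy 0.428 -0.0817 short 0.033 long 0.053 phi_short -20.2
at [ 0.4282 -0.0798  0.175 ] phi -20.6 w 0.651 F [-0.1 -1.2  0.3] q7 -0.45 t 20.52
roll 0.02 then t [-0.06  0.03  5.05]
```

Call:
play_rows(series="0.35 -0.06 0.03 0.9 0; 0.35 0 0 1 0; 0.35 0 0 1 0; 0.35 0 0 1 0; 0.35 0 0 0.6 0")

```text
time: 21.15
ee_pos: [0.4278, -0.082, 0.0386]
tcp_rot: [-0.001, 0.823, 0.569, -0.0]
wrist_force: [1.0, -0.2, -0.2]
width: 0.65
grip_force: 0.0
```

Call:
play_rows(series="0.35 0 0 0.52 0; 0.35 0 0 0 0; 1 0 0 0 0; 1 0 0 0 0; 1 0 0 0 0")

```text
time: 21.78
ee_pos: [0.4287, -0.0825, 0.0251]
tcp_rot: [0.001, 0.823, 0.568, 0.001]
wrist_force: [0.3, 0.3, 3.3]
width: 0.434
grip_force: 30.8
```

Call:
play_rows(series="1 0 0 0 0; 1 0 0 0 0; 1 0 0 -0.4 0; 1 0 0 -1 0; 1 0 0 -1 0")

```text
time: 22.4
ee_pos: [0.4277, -0.0823, 0.0975]
tcp_rot: [-0.0, 0.823, 0.569, -0.0]
wrist_force: [0.3, -0.8, -0.2]
width: 0.433
grip_force: 30.4
```

```bash
python3 need.py .502 .205 .19 -1
```

```text
at [ 0.4277 -0.0823  0.0975] phi -20.7 w 0.433 F [ 0.3 -0.8 -0.2] q7 -0.58 t 22.4
roll -4.92 then t [ 9.62  2.31 -3.08]
```

Call:
play_rows(series="1 0 0 -0.7 -1; 1 0 0 -0.7 -1; 1 0 0 -0.6 -1; 1 0 0 -0.6 -1; 1 0 0 -0.5 -0.92")

```text
time: 23.02
ee_pos: [0.4277, -0.0824, 0.1905]
tcp_rot: [0.0, 0.713, 0.702, -0.0]
wrist_force: [0.0, -0.0, -1.1]
width: 0.431
grip_force: 30.4
```

Call:
play_rows(series="1 1 0.24 0 0; 1 1 0.24 0 0; 1 1 0.24 0 0; 1 1 0.24 0 0; 1 1 0.24 0 0")

```text
time: 23.65
ee_pos: [0.4665, 0.0676, 0.1898]
tcp_rot: [0.0, 0.713, 0.701, -0.0]
wrist_force: [1.2, -0.4, -0.8]
width: 0.434
grip_force: 30.4
```

Call:
play_rows(series="1 1 0.24 0 0; 1 1 0.24 0 0; 1 1 0.24 0 0; 1 1 0.24 0 0; 1 0.6 0.15 0 0")

```text
time: 24.28
ee_pos: [0.5023, 0.2056, 0.1898]
tcp_rot: [-0.0, 0.713, 0.701, 0.0]
wrist_force: [0.3, -0.9, -0.8]
width: 0.432
grip_force: 30.4
```

Call:
play_rows(series="1 0 0 0 0; 1 0 0 0 0; 1 0 0 0 0; 1 0 0 0 0; 1 0 0 0 0")

```text
time: 24.9
ee_pos: [0.5026, 0.2038, 0.1894]
tcp_rot: [0.0, 0.714, 0.701, -0.0]
wrist_force: [-0.1, -0.2, -0.7]
width: 0.433
grip_force: 30.4
```

```bash
python3 need.py .502 .205 .0465 -1;python3 - <<'E'
from blk import *
d=blocks('wrist',.042); cv2.imwrite('pics/w5.png',d['pixels'])
E
```

```text
at [0.5026 0.2038 0.1894] phi -1.1 w 0.433 F [-0.1 -0.2 -0.7] q7 -0.81 t 24.9
roll -0.01 then t [ 0.04 -0.02  4.76]
wrist [389. 189.] xy 0.5993 0.2138 short 0.034 long 0.051 phi_short -1.7
```

View pics/w5.png

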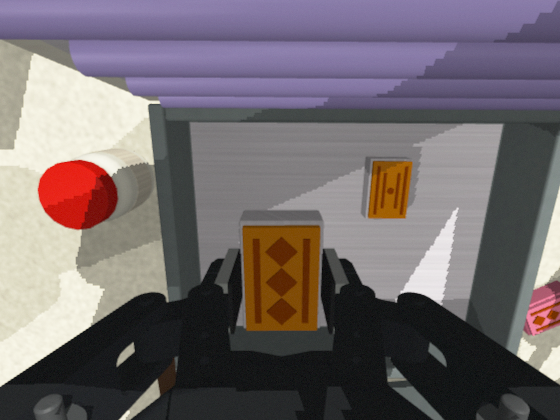

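Call:
play_rows(series="1 0 0 0.9 0; 1 0 0 0.9 0; 1 0 0 0.9 0; 1 0 0 0.9 0; 1 0 0 0.5 0")

```text
time: 25.58
ee_pos: [0.5021, 0.2039, 0.0651]
tcp_rot: [-0.0, 0.713, 0.701, -0.001]
wrist_force: [0.1, -0.2, 0.2]
width: 0.433
grip_force: 30.4
```

Call:
play_rows(series="1 0 0 0.4 0; 1 0 0 0.25 0; 1 0 0 0 0; 1 0 0 0 0; 1 0 0 0 0")

```text
time: 26.2
ee_pos: [0.5029, 0.2044, 0.0474]
tcp_rot: [0.0, 0.713, 0.701, 0.0]
wrist_force: [0.1, 0.2, -0.9]
width: 0.437
grip_force: 30.4
```

```bash
python3 need.py .502 .205 .0455 -1
```

```text
at [0.5029 0.2044 0.0474] phi -1.0 w 0.437 F [ 0.1  0.2 -0.9] q7 -0.98 t 26.2
roll -0.01 then t [ 0.02 -0.03  0.06]
```

Call:
play_rows(series="1 0 0 0.08 0; 1 0 0 0 0; 0.35 0 0 0 0; 0.35 0 0 0 0; 0.35 0 0 0 0")

```text
time: 26.82
ee_pos: [0.5025, 0.2042, 0.0444]
tcp_rot: [-0.0, 0.713, 0.701, -0.0]
wrist_force: [-0.0, 0.2, -0.2]
width: 0.648
grip_force: 0.0
```

Call:
play_rows(series="0.35 0 0 -0.5 0; 0.35 0 0 -1 0; 0.35 0 0 -1 0; 0.35 0 0 -1 0; 0.35 0 0 -0.9 0")

```text
time: 27.45
ee_pos: [0.5026, 0.2046, 0.1787]
tcp_rot: [0.0, 0.713, 0.701, 0.001]
wrist_force: [0.2, 0.0, -0.6]
width: 0.647
grip_force: 0.0
```

```bash
python3 need.py .4335 -.2605 .175 8.5
python3 - <<'E'
from blk import *
blocks('wrist',.042)
E
```

```text
at [0.5026 0.2046 0.1787] phi -1.0 w 0.647 F [ 0.2  0.  -0.6] q7 -0.82 t 27.45
roll -2.38 then t [-14.99  -4.57   0.11]
wrist [281. 204.] xy 0.5028 0.2055 short 0.033 long 0.051 phi_short -0.4
wrist [393. 193.] xy 0.5993 0.2135 short 0.034 long 0.051 phi_short -1.7
```

Call:
play_rows(series="0.35 0 0 0 -0.8; 0.35 0 0 0 -0.8; 0.35 0 0 0 -0.8; 0.35 -1 -0.3 0 0; 0.35 -1 -0.3 0 0")

```text
time: 28.12
ee_pos: [0.4935, 0.142, 0.177]
tcp_rot: [0.0, 0.652, 0.758, 0.0]
wrist_force: [0.9, -1.1, -0.3]
width: 0.652
grip_force: 0.0
```

Call:
play_rows(series="0.35 -1 -0.3 0 0; 0.35 -1 -0.3 0 0; 0.35 -1 -0.3 0 0; 0.35 -1 -0.3 0 0; 0.35 -1 -0.3 0 0")

```text
time: 28.75
ee_pos: [0.4714, -0.0136, 0.1771]
tcp_rot: [0.0, 0.652, 0.758, 0.0]
wrist_force: [-0.5, -0.6, -0.1]
width: 0.656
grip_force: 0.0
```

Call:
play_rows(series="0.35 -1 -0.3 0 0; 0.35 -1 -0.3 0 0; 0.35 -1 -0.3 0 0; 0.35 -1 -0.3 0 0; 0.35 -1 -0.3 0 0")

```text
time: 29.38
ee_pos: [0.4493, -0.1687, 0.1772]
tcp_rot: [0.001, 0.652, 0.758, 0.0]
wrist_force: [0.3, -0.3, -0.2]
width: 0.651
grip_force: 0.0
```

Call:
play_rows(series="0.35 -1 -0.3 0 0; 0.35 -1 -0.3 0 0; 0.35 -1 -0.3 0 0; 0.35 0 0 0 0; 0.35 0 0 0 0")

```text
time: 30.0
ee_pos: [0.4363, -0.2599, 0.1769]
tcp_rot: [0.0, 0.652, 0.758, 0.0]
wrist_force: [-0.2, 0.3, 0.9]
width: 0.651
grip_force: 0.0
```

```bash
python3 blk.py w; python3 need.py .4335 -.2605 .025 8.5
```

```text
wrist [277. 302.] xy 0.4491 -0.3666 short 0.034 long 0.054 phi_short -12.4
wrist [277. 200.] xy 0.4331 -0.2606 short 0.033 long 0.053 phi_short 8.6
at [ 0.4365 -0.2595  0.1768] phi 8.7 w 0.649 F [ 0.6  0.8 -0.4] q7 0.31 t 30.1
roll 0.05 then t [-0.02 -0.11  5.06]
```

Call:
play_rows(series="0.35 -0.02 -0.11 0.9 0; 0.35 0 0 1 0; 0.35 0 0 1 0; 0.35 0 0 1 0; 0.35 0 0 0.6 0")

```text
time: 30.72
ee_pos: [0.4329, -0.2607, 0.0404]
tcp_rot: [-0.001, 0.652, 0.759, 0.0]
wrist_force: [-0.5, 0.0, 0.1]
width: 0.65
grip_force: 0.0
```

Call:
play_rows(series="0.35 0 0 0.52 0; 0.35 0 0 0 0; 1 0 0 0 0; 1 0 0 0 0; 1 0 0 0 0")

```text
time: 31.35
ee_pos: [0.4337, -0.2622, 0.0268]
tcp_rot: [0.001, 0.652, 0.758, 0.0]
wrist_force: [-0.4, 1.0, 4.1]
width: 0.433
grip_force: 31.2
```

Call:
play_rows(series="1 0 0 0 0; 1 0 0 0 0; 1 0 0 -0.4 0; 1 0 0 -1 0; 1 0 0 -1 0")

```text
time: 31.98
ee_pos: [0.4325, -0.2617, 0.0989]
tcp_rot: [-0.0, 0.652, 0.758, -0.0]
wrist_force: [0.5, -0.3, -1.1]
width: 0.435
grip_force: 30.6
```

```bash
python3 need.py .622 .117 .19 -1
```

```text
at [ 0.4325 -0.2617  0.0989] phi 8.6 w 0.435 F [ 0.5 -0.3 -1.1] q7 0.21 t 31.98
roll 2.39 then t [12.73  6.09 -3.04]
```

Call:
play_rows(series="1 0 0 -0.8 0.8; 1 0 0 -0.8 0.8; 1 0 0 -0.8 0.8; 1 0.9 0.3 -0.64 0; 1 1 0.5 0 0")

```text
time: 32.6
ee_pos: [0.4588, -0.2042, 0.191]
tcp_rot: [0.001, 0.714, 0.701, 0.0]
wrist_force: [0.5, 0.3, -1.6]
width: 0.436
grip_force: 30.6
```

Call:
play_rows(series="1 1 0.5 0 0; 1 1 0.5 0 0; 1 1 0.5 0 0; 1 1 0.5 0 0; 1 1 0.5 0 0")

```text
time: 33.22
ee_pos: [0.5356, -0.0542, 0.1894]
tcp_rot: [-0.0, 0.713, 0.701, -0.0]
wrist_force: [0.1, -0.5, -0.6]
width: 0.436
grip_force: 30.6
```

Call:
play_rows(series="1 1 0.5 0 0; 1 1 0.5 0 0; 1 1 0.5 0 0; 1 1 0.5 0 0; 1 1 0.5 0 0")

```text
time: 33.85
ee_pos: [0.6129, 0.0943, 0.1894]
tcp_rot: [-0.0, 0.713, 0.701, -0.0]
wrist_force: [0.3, 0.2, -1.5]
width: 0.432
grip_force: 30.6
```

Call:
play_rows(series="1 0.8 0.3 0 0; 1 0 0 0 0; 1 0 0 0 0; 1 0 0 0 0; 1 0 0 0 0")

```text
time: 34.48
ee_pos: [0.6227, 0.1147, 0.1892]
tcp_rot: [0.0, 0.714, 0.7, -0.0]
wrist_force: [-0.9, -1.2, -1.7]
width: 0.435
grip_force: 30.6
```

```bash
python3 need.py .622 .117 .048 -1
```

```text
at [0.6227 0.1147 0.1892] phi -1.1 w 0.435 F [-0.9 -1.2 -1.7] q7 -0.61 t 34.48
roll -0.03 then t [ 0.08 -0.02  4.7 ]
```

Call:
play_rows(series="1 0.1 0 0.9 0; 1 0 0 0.9 0; 1 0 0 0.9 0; 1 0 0 0.9 0; 1 0 0 0.5 0")

```text
time: 35.1
ee_pos: [0.6223, 0.1179, 0.0647]
tcp_rot: [-0.0, 0.714, 0.7, -0.001]
wrist_force: [-1.2, -0.0, -1.1]
width: 0.437
grip_force: 30.6
```

Call:
play_rows(series="1 0 0 0.4 0; 1 0 0 0.22 0; 1 0 0 0 0; 1 0 0 0 0; 1 0 0 0 0")

```text
time: 35.72
ee_pos: [0.6231, 0.1189, 0.0481]
tcp_rot: [0.0, 0.713, 0.701, 0.0]
wrist_force: [-1.1, -0.8, -0.2]
width: 0.436
grip_force: 30.6
```

```bash
python3 need.py .622 .117 .047 -1
```

```text
at [0.6231 0.1189 0.0481] phi -1.0 w 0.436 F [-1.1 -0.8 -0.2] q7 -0.72 t 35.73
roll -0.01 then t [-0.06 -0.04  0.04]
```

Call:
play_rows(series="1 0 0 0.07 0; 1 0 0 0 0; 0.35 0 0 0 0; 0.35 0 0 0 0; 0.35 0 0 0 0")

```text
time: 36.35
ee_pos: [0.6228, 0.1187, 0.0452]
tcp_rot: [-0.0, 0.713, 0.701, -0.0]
wrist_force: [0.4, -0.4, -0.6]
width: 0.649
grip_force: 0.0
```

Call:
play_rows(series="0.35 0 0 -0.5 0; 0.35 0 0 -1 0; 0.35 0 0 -1 0; 0.35 0 0 -1 0; 0.35 0 0 -0.9 0")

```text
time: 36.98
ee_pos: [0.6231, 0.119, 0.1798]
tcp_rot: [0.0, 0.713, 0.701, 0.001]
wrist_force: [0.5, 0.2, -1.1]
width: 0.651
grip_force: 0.0
```

```bash
python3 need.py .449 -.3666 .177 -12.4
python3 - <<'E'
from blk import *
blocks('wrist',.042)
E
```

```text
at [0.6231 0.119  0.1798] phi -1.0 w 0.651 F [ 0.5  0.2 -1.1] q7 -0.62 t 36.98
roll 2.85 then t [-17.06  -2.19   0.08]
wrist [281. 203.] xy 0.6231 0.121 short 0.033 long 0.051 phi_short -1.1
wrist [129. 103.] xy 0.5034 0.205 short 0.035 long 0.051 phi_short -0.7
wrist [249.  90.] xy 0.5995 0.2135 short 0.033 long 0.051 phi_short -1.6
```

Call:
play_rows(series="0.35 0 0 0 0.95; 0.35 0 0 0 0.95; 0.35 0 0 0 0.95; 0.35 -1 -0.13 0 0; 0.35 -1 -0.13 0 0")

```text
time: 37.65
ee_pos: [0.602, 0.0618, 0.1779]
tcp_rot: [0.0, 0.779, 0.627, 0.0]
wrist_force: [0.2, 0.1, 0.3]
width: 0.653
grip_force: 0.0
```

Call:
play_rows(series="0.35 -1 -0.13 0 0; 0.35 -1 -0.13 0 0; 0.35 -1 -0.13 0 0; 0.35 -1 -0.13 0 0; 0.35 -1 -0.13 0 0")

```text
time: 38.28
ee_pos: [0.5507, -0.0812, 0.178]
tcp_rot: [0.0, 0.779, 0.627, 0.0]
wrist_force: [0.2, -0.2, -0.8]
width: 0.649
grip_force: 0.0
```

Call:
play_rows(series="0.35 -1 -0.13 0 0; 0.35 -1 -0.13 0 0; 0.35 -1 -0.13 0 0; 0.35 -1 -0.13 0 0; 0.35 -1 -0.13 0 0")

```text
time: 38.9
ee_pos: [0.4994, -0.2235, 0.178]
tcp_rot: [0.0, 0.779, 0.627, 0.0]
wrist_force: [0.6, 0.5, 0.4]
width: 0.652
grip_force: 0.0
```

Call:
play_rows(series="0.35 -1 -0.13 0 0; 0.35 -1 -0.13 0 0; 0.35 -1 -0.13 0 0; 0.35 -1 -0.13 0 0; 0.35 -1 -0.13 0 0")

```text
time: 39.52
ee_pos: [0.4482, -0.3658, 0.178]
tcp_rot: [0.0, 0.779, 0.627, 0.0]
wrist_force: [-0.3, -0.3, -0.4]
width: 0.652
grip_force: 0.0
```

Call:
play_rows(series="0.35 0 0 0 0; 0.35 0 0 0 0; 0.35 0 0 0 0; 0.35 0 0 0 0; 0.35 0 0 0 0")

```text
time: 40.15
ee_pos: [0.4486, -0.3645, 0.1775]
tcp_rot: [0.0, 0.779, 0.627, 0.0]
wrist_force: [1.8, -0.1, -0.1]
width: 0.651
grip_force: 0.0
```

```bash
python3 blk.py w; python3 need.py .449 -.3666 .025 -12.4
```

```text
top [404. 230.] xy 0.4522 -0.3686 short 0.034 long 0.051 phi_short -11.9
wrist [282. 202.] xy 0.4488 -0.367 short 0.033 long 0.052 phi_short -12.4
at [ 0.4485 -0.3648  0.1775] phi -12.4 w 0.649 F [-0.8  0.1 -0.8] q7 0.11 t 40.25
roll -0.0 then t [-0.05  0.03  5.08]
```

Call:
play_rows(series="0.35 -0.05 0.03 0.9 0; 0.35 0 0 1 0; 0.35 0 0 1 0; 0.35 0 0 1 0; 0.35 0 0 0.6 0")

```text
time: 40.88
ee_pos: [0.4484, -0.3664, 0.041]
tcp_rot: [-0.001, 0.779, 0.626, -0.0]
wrist_force: [0.3, -0.8, 0.7]
width: 0.649
grip_force: 0.0
```

Call:
play_rows(series="0.35 0 0 0.54 0; 0.35 0 0 0 0; 1 0 0 0 0; 1 0 0 0 0; 1 0 0 0 0")

```text
time: 41.5
ee_pos: [0.4496, -0.3671, 0.0272]
tcp_rot: [0.001, 0.779, 0.626, 0.0]
wrist_force: [0.3, -0.1, 3.2]
width: 0.434
grip_force: 30.9
```

Call:
play_rows(series="1 0 0 0 0; 1 0 0 0 0; 1 0 0 -0.4 0; 1 0 0 -1 0; 1 0 0 -1 0")

```text
time: 42.12
ee_pos: [0.4484, -0.3664, 0.099]
tcp_rot: [-0.001, 0.779, 0.626, -0.0]
wrist_force: [0.4, 0.2, -1.5]
width: 0.436
grip_force: 30.5
```

```bash
python3 need.py .502 .117 .19 -1
```

```text
at [ 0.4484 -0.3664  0.099 ] phi -12.4 w 0.436 F [ 0.4  0.2 -1.5] q7 0.05 t 42.12
roll -2.86 then t [16.15  1.5  -3.02]
```

Call:
play_rows(series="1 0 0 -0.8 -0.95; 1 0 0 -0.8 -0.95; 1 0 0 -0.8 -0.95; 1 0.9 0 -0.62 0; 1 1 0.1 0 0")

```text
time: 42.75
ee_pos: [0.4532, -0.3098, 0.1905]
tcp_rot: [0.001, 0.714, 0.7, 0.0]
wrist_force: [0.5, 0.0, -0.5]
width: 0.434
grip_force: 30.5
```

Call:
play_rows(series="1 1 0.1 0 0; 1 1 0.1 0 0; 1 1 0.1 0 0; 1 1 0.1 0 0; 1 1 0.1 0 0")

```text
time: 43.38
ee_pos: [0.4702, -0.159, 0.189]
tcp_rot: [-0.0, 0.713, 0.701, -0.0]
wrist_force: [-0.3, 0.3, -0.7]
width: 0.428
grip_force: 30.5
```

Call:
play_rows(series="1 1 0.1 0 0; 1 1 0.1 0 0; 1 1 0.1 0 0; 1 1 0.1 0 0; 1 1 0.1 0 0")

```text
time: 44.0
ee_pos: [0.4878, -0.0095, 0.189]
tcp_rot: [0.0, 0.713, 0.701, -0.0]
wrist_force: [-0.1, -0.2, -1.1]
width: 0.433
grip_force: 30.5
```

Call:
play_rows(series="1 1 0.1 0 0; 1 1 0.1 0 0; 1 1 0.1 0 0; 1 1 0.1 0 0; 1 0.3 0 0 0")

```text
time: 44.62
ee_pos: [0.5021, 0.1202, 0.1891]
tcp_rot: [-0.0, 0.712, 0.702, 0.0]
wrist_force: [-0.7, 0.0, -1.0]
width: 0.434
grip_force: 30.5
```

Call:
play_rows(series="1 0 0 0 0; 1 0 0 0 0; 1 0 0 0 0; 1 0 0 0 0; 1 0 0 0 0")

```text
time: 45.25
ee_pos: [0.5026, 0.1181, 0.1888]
tcp_rot: [0.0, 0.714, 0.701, -0.0]
wrist_force: [0.0, 0.1, -1.0]
width: 0.436
grip_force: 30.5
```

```bash
python3 need.py .502 .117 .048 -1
```

```text
at [0.5026 0.1181 0.1888] phi -1.1 w 0.436 F [ 0.   0.1 -1. ] q7 -0.66 t 45.25
roll -0.01 then t [-0.04 -0.02  4.69]
```

Call:
play_rows(series="1 0 0 0.9 0; 1 0 0 0.9 0; 1 0 0 0.9 0; 1 0 0 0.9 0; 1 0 0 0.5 0")

```text
time: 45.88
ee_pos: [0.5021, 0.1181, 0.0646]
tcp_rot: [-0.0, 0.713, 0.701, -0.001]
wrist_force: [0.3, -0.2, -1.3]
width: 0.434
grip_force: 30.4
```

Call:
play_rows(series="1 0 0 0.4 0; 1 0 0 0.27 0; 1 0 0 0 0; 1 0 0 0 0; 1 0 0 0 0")

```text
time: 46.5
ee_pos: [0.5032, 0.1189, 0.0463]
tcp_rot: [0.0, 0.713, 0.701, 0.001]
wrist_force: [-1.0, 1.0, 4.0]
width: 0.435
grip_force: 32.3
```

```bash
python3 need.py .502 .117 .047 -1
```

```text
at [0.5032 0.1189 0.0463] phi -1.0 w 0.435 F [-1.  1.  4.] q7 -0.85 t 46.5
roll -0.0 then t [-0.06 -0.04 -0.02]
```

Call:
play_rows(series="0.35 0 0 0 0; 0.35 0 0 0 0; 0.35 0 0 0 0; 0.35 0 0 -0.5 0; 0.35 0 0 -1 0")

```text
time: 47.12
ee_pos: [0.5019, 0.1183, 0.0911]
tcp_rot: [-0.001, 0.713, 0.701, -0.001]
wrist_force: [0.4, 0.3, -0.2]
width: 0.646
grip_force: 0.0
```

Call:
play_rows(series="0.35 0 0 -1 0; 0.35 0 0 -1 0; 0.35 0 0 -1 0; 1 0 0 -1 0; 1 0 0 -1 0")

```text
time: 47.75
ee_pos: [0.5023, 0.1186, 0.2427]
tcp_rot: [0.0, 0.713, 0.701, 0.0]
wrist_force: [0.3, -0.1, -0.6]
width: 0.233
grip_force: 0.0
```

Call:
play_rows(series="1 0 0.8 -1 0; 1 0 0.8 -0.8 0; 1 0 0.4 -0.8 0; 1 0 0 -0.8 0; 1 0 0 -0.8 0")

```text
time: 48.38
ee_pos: [0.5621, 0.1177, 0.3684]
tcp_rot: [0.0, 0.713, 0.701, 0.0]
wrist_force: [0.3, -0.4, -0.0]
width: -0.001
grip_force: 0.0
```

```bash
python3 need.py .562 .44 .39
python3 - <<'E'
from blk import *
d=blocks('wrist',.042); s=cam('scene')
cv2.imwrite('pics/w6.png',np.hstack([cv2.resize(d['pixels'],(400,300)),cv2.resize(s['pixels'][60:270,230:510],(400,300))]))
E
```

```text
at [0.5621 0.1177 0.3684] phi -1.0 w -0.001 F [ 0.3 -0.4 -0. ] q7 -0.53 t 48.38
roll 0.0 then t [10.74 -0.19 -0.72]
wrist [241. 171.] xy 0.5034 0.1193 short 0.033 long 0.05 phi_short -1.0
wrist [323. 168.] xy 0.6232 0.1208 short 0.033 long 0.051 phi_short -1.0
wrist [237. 109.] xy 0.5032 0.2052 short 0.033 long 0.05 phi_short -1.0
wrist [307. 101.] xy 0.5998 0.2136 short 0.033 long 0.051 phi_short -2.4
```

View pics/w6.png

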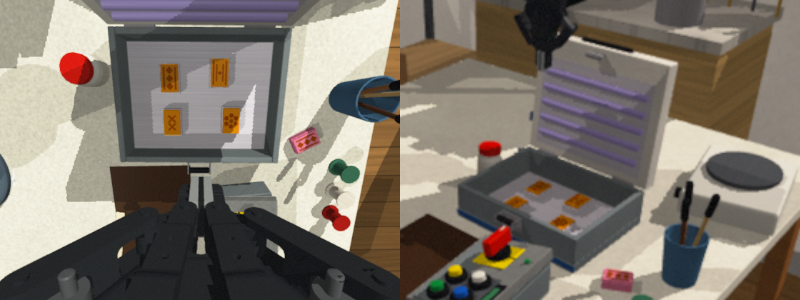

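Call:
play_rows(series="1 0.5 0 -0.6 0; 1 1 0 -0.6 0; 1 1 0 0 0; 1 1 0 0 0; 1 1 0 0 0")

```text
time: 49.1
ee_pos: [0.5644, 0.2531, 0.4023]
tcp_rot: [-0.0, 0.713, 0.701, -0.001]
wrist_force: [-0.3, -0.1, -0.3]
width: 0.001
grip_force: 0.0
```

Call:
play_rows(series="1 1 0 0 0; 1 1 0 0 0; 1 1 0 0 0; 1 1 0 0 0; 1 1 0 0 0")

```text
time: 49.72
ee_pos: [0.5672, 0.403, 0.4022]
tcp_rot: [-0.0, 0.713, 0.701, -0.001]
wrist_force: [0.5, 0.2, 0.1]
width: 0.001
grip_force: 0.0
```

Call:
play_rows(series="1 1 0 0 0; 1 0.6 0 0 0; 1 0 0 0 0; 1 0 0 0 0; 1 0 0 0 0")

```text
time: 50.35
ee_pos: [0.5693, 0.4489, 0.403]
tcp_rot: [0.001, 0.714, 0.7, 0.0]
wrist_force: [-0.4, 0.4, -0.3]
width: -0.001
grip_force: 0.0
```

```bash
python3 need.py .562 .44 .31
python3 - <<'E'
from tri import *
d=cam('wrist'); s=cam('scene')
cv2.imwrite('pics/w7.png',np.hstack([cv2.resize(d['pixels'],(400,300)),cv2.resize(s['pixels'][30:240,230:510],(400,300))]))
E
```

```text
at [0.5693 0.4489 0.403 ] phi -1.1 w -0.001 F [-0.4  0.4 -0.3] q7 -1.03 t 50.35
roll 0.0 then t [-0.3  -0.24  3.1 ]
```

View pics/w7.png

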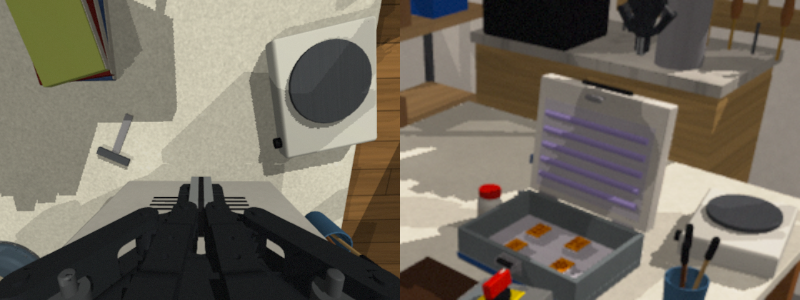

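Run:
```python
from tri import *
d=cam('wrist')
for z in (.32,.2,.07): print(z,onz(d,[(180,255),(370,255)],z).round(3).tolist())
```

```text
0.32 [[0.495, 0.428, 0.32], [0.633, 0.426, 0.32]]
0.2 [[0.452, 0.375, 0.2], [0.669, 0.371, 0.2]]
0.07 [[0.406, 0.318, 0.07], [0.709, 0.311, 0.07]]
```

Call:
play_rows(series="1 0 -0.2 0.6 0; 1 0 0 0.8 0; 1 0 0 0.8 0; 1 0 0 0.8 0; 1 0 0 0 0")

```text
time: 51.12
ee_pos: [0.5624, 0.4491, 0.3107]
tcp_rot: [0.0, 0.714, 0.701, -0.002]
wrist_force: [0.1, -0.3, -0.1]
width: 0.005
grip_force: 0.0
```

Call:
play_rows(series="1 -0.5 0 0 0; 1 -0.5 0 0 0; 1 -0.4 0 0 0; 1 -0.3 0 0 0; 1 0 0 0 0")

```text
time: 51.75
ee_pos: [0.5622, 0.3983, 0.313]
tcp_rot: [0.0, 0.714, 0.7, 0.0]
wrist_force: [-0.1, 1.2, 0.5]
width: -0.001
grip_force: 0.0
```

Call:
play_rows(series="1 -0.55 0 -0.18 0; 1 -0.55 0 -0.18 0; 1 -0.55 0 -0.18 0; 1 -0.55 0 -0.16 0; 1 0 0 0 0")

```text
time: 52.38
ee_pos: [0.5611, 0.3314, 0.3345]
tcp_rot: [0.001, 0.714, 0.7, -0.0]
wrist_force: [-0.3, 0.0, -0.3]
width: 0.005
grip_force: 0.0
```

```bash
python3 need.py .562 .267 .335
python3 - <<'E'
from tri import *
s=cam('scene')
cv2.imwrite('pics/s8.png',cv2.resize(s['pixels'][30:240,230:510],(400,300)))
E
```

```text
at [0.5611 0.3314 0.3345] phi -1.2 w 0.005 F [-0.3  0.  -0.3] q7 -0.93 t 52.38
roll 0.0 then t [-2.15  0.07 -0.01]
```

View pics/s8.png

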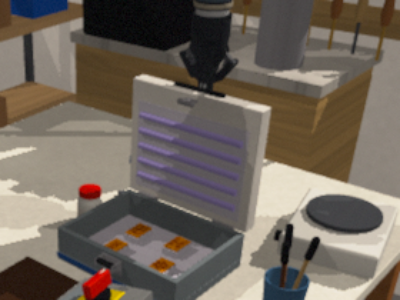

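Call:
play_rows(series="1 -0.55 0.02 0 0; 1 -0.55 0.02 0 0; 1 -0.55 0.02 0 0; 1 -0.5 0.02 0 0; 1 -0.55 0 0.13 0")

```text
time: 53.05
ee_pos: [0.5614, 0.2517, 0.33]
tcp_rot: [0.0, 0.713, 0.701, 0.0]
wrist_force: [-1.6, 2.8, 3.8]
width: 0.002
grip_force: 2.1
```

Call:
play_rows(series="1 -0.55 0 0.14 0; 1 -0.55 0 0.15 0; 1 -0.55 0 0.17 0; 1 -0.5 0 0.3 0; 1 -0.5 0 0.3 0")

```text
time: 53.68
ee_pos: [0.5603, 0.1711, 0.2974]
tcp_rot: [0.001, 0.714, 0.7, -0.0]
wrist_force: [0.1, 0.3, 2.1]
width: 0.0
grip_force: 1.4
```

```bash
python3 need.py .562 .1386 .2787
python3 - <<'E'
from tri import *
s=cam('scene')
cv2.imwrite('pics/s9.png',cv2.resize(s['pixels'][30:270,230:510],(400,340)))
E
```

```text
at [0.5603 0.1711 0.2974] phi -1.1 w 0.0 F [0.1 0.3 2.1] q7 -0.68 t 53.67
roll 0.0 then t [-1.08  0.08  0.63]
```

View pics/s9.png

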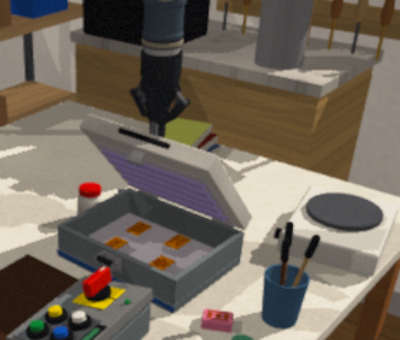

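Call:
play_rows(series="1 -0.54 0.04 0.31 0; 1 -0.54 0.04 0.32 0; 1 -0.5 0 0.55 0; 1 -0.5 0 0.6 0; 1 -0.5 0 0.65 0")

```text
time: 54.35
ee_pos: [0.5611, 0.0939, 0.2236]
tcp_rot: [0.0, 0.714, 0.701, -0.0]
wrist_force: [0.3, 0.4, -0.4]
width: -0.003
grip_force: 0.6
```

Call:
play_rows(series="1 -0.35 0 0.7 0; 1 -0.35 0 0.7 0; 1 -0.15 0 0.5 0; 1 -0.15 0 0.5 0; 1 0 0 0 0")

```text
time: 54.98
ee_pos: [0.5601, 0.0653, 0.1521]
tcp_rot: [-0.0, 0.713, 0.701, -0.0]
wrist_force: [-0.6, -0.2, 0.8]
width: 0.0
grip_force: 0.0
```

```bash
python3 need.py .562 .0595 .136
```

```text
at [0.5601 0.0653 0.1521] phi -1.0 w 0.0 F [-0.6 -0.2  0.8] q7 -0.61 t 54.98
roll 0.0 then t [-0.19  0.07  0.54]
```

Call:
play_rows(series="1 -0.1 0 0.2 0; 1 0 0 0.2 0; 1 0 0 0.15 0; 1 0 0 0.1 0; 1 0 0 0 0")

```text
time: 55.6
ee_pos: [0.5606, 0.0626, 0.1357]
tcp_rot: [0.001, 0.713, 0.701, -0.001]
wrist_force: [-6.1, -2.3, 15.1]
width: 0.002
grip_force: 7.7
```

Call:
play_rows(series="1 0 0 0.1 0; 1 0 0 0.1 0; 1 0 0 0 0; 1 0 0 0 0; 1 0 0 0 0")

```text
time: 56.22
ee_pos: [0.5608, 0.0627, 0.1354]
tcp_rot: [0.003, 0.714, 0.701, -0.002]
wrist_force: [-18.8, -7.3, 53.9]
width: -0.003
grip_force: 26.9
```

Call:
play_rows(series="1 0 0 -0.6 0; 1 0 0 -0.8 0; 1 0 0 -0.9 0; 1 0 0 -0.9 0; 0.35 0 0 -0.9 0")

```text
time: 56.85
ee_pos: [0.5603, 0.0624, 0.2512]
tcp_rot: [-0.0, 0.713, 0.701, -0.0]
wrist_force: [0.1, -0.3, -0.7]
width: 0.198
grip_force: 0.0
```

```bash
python3 need.py .637 -.0983 .25 5
```

```text
at [0.5603 0.0624 0.2512] phi -1.0 w 0.198 F [ 0.1 -0.3 -0.7] q7 -0.51 t 56.85
roll -1.51 then t [-5.56  2.08  0.04]
```

Call:
play_rows(series="0.35 0 0 0 -0.8; 0.35 0 0 0 -0.7; 0.35 -0.9 0.35 0 0; 0.35 -0.9 0.35 0 0; 0.35 -0.9 0.35 0 0")

```text
time: 57.48
ee_pos: [0.5991, -0.0163, 0.2503]
tcp_rot: [-0.0, 0.676, 0.737, -0.0]
wrist_force: [-0.1, 0.2, 0.1]
width: 0.651
grip_force: 0.0
```

Call:
play_rows(series="0.35 -0.9 0.35 0 0; 0.35 -0.9 0.35 0 0; 0.35 -0.9 0.33 0 0; 0.35 -0.16 0 0 0; 0.35 0 0 0 0")

```text
time: 58.1
ee_pos: [0.6366, -0.0975, 0.2503]
tcp_rot: [-0.001, 0.676, 0.737, 0.0]
wrist_force: [0.8, 0.3, 0.2]
width: 0.65
grip_force: 0.0
```

```bash
python3 need.py .637 -.0983 .121 5
python3 - <<'E'
from tri import *
d=cam('wrist'); s=cam('scene')
cv2.imwrite('pics/w10.png',np.hstack([cv2.resize(d['pixels'],(400,300)),cv2.resize(s['pixels'][100:310,200:480],(400,300))]))
E
```

```text
at [ 0.6366 -0.0975  0.2503] phi 5.0 w 0.65 F [0.8 0.3 0.2] q7 -0.16 t 58.1
roll 0.0 then t [-0.03  0.01  4.31]
```

View pics/w10.png

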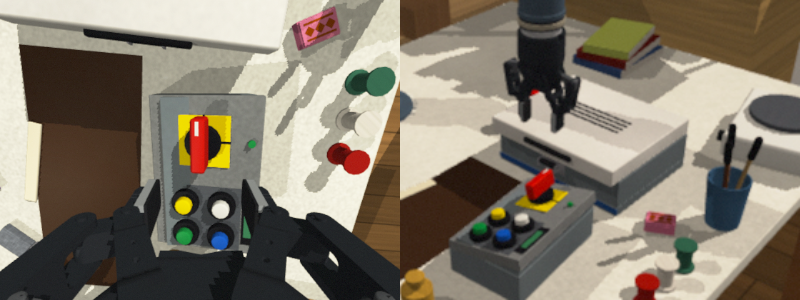

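Run:
```python
from tri import *
import iso
d=cam('wrist'); u,n,c=blob(d,(0,170,110),(8,255,255),(240,150,330,260)); print(u,n)
P=np.ascontiguousarray(iso.onp(d,c[:,0],.045)[:,:2].astype(np.float32)); print(cv2.minAreaRect(P))
```

```text
(278.17411888479745, 202.6291425565492) 1901.0
((0.633965015411377, -0.09298452734947205), (0.020711349323391914, 0.06857490539550781), 4.326208591461182)
```

Call:
play_rows(series="0.35 0 0 0.9 0; 0.35 0 0 0.9 0; 0.35 0 0 0.9 0; 0.35 0 0 0.6 0; 0.35 0 0 0.5 0")

```text
time: 58.88
ee_pos: [0.6371, -0.0977, 0.1362]
tcp_rot: [0.0, 0.675, 0.737, 0.0]
wrist_force: [-0.9, 0.1, -0.5]
width: 0.651
grip_force: 0.0
```

Call:
play_rows(series="0.35 0 0 0.4 0; 0.35 0 0 0.1 0; 0.35 0 0 0 0; 1 0 0 0 0; 1 0 0 0 0", squeeze=40)

```text
time: 59.5
ee_pos: [0.6346, -0.0986, 0.1225]
tcp_rot: [-0.002, 0.676, 0.737, -0.003]
wrist_force: [-5.7, -1.0, 13.5]
width: 0.245
grip_force: 37.7
```

Call:
play_rows(series="1 0 0 0 0; 1 0 0 0 0; 1 0 0 0 0; 1 0 0 0 0; 1 0 0 0 0")

```text
time: 60.12
ee_pos: [0.6347, -0.0985, 0.1226]
tcp_rot: [-0.001, 0.676, 0.737, -0.002]
wrist_force: [-10.7, -0.2, 8.3]
width: 0.242
grip_force: 37.8
```

Call:
play_rows(series="1 0 -0.07 0 0.8; 1 0 0 0 0.8; 1 0 0 0 0.8; 1 0 0 0 0.8; 1 0 0 0 0.8")

```text
time: 60.75
ee_pos: [0.6346, -0.0986, 0.1228]
tcp_rot: [0.0, 0.772, 0.636, -0.0]
wrist_force: [-5.1, -0.3, 6.2]
width: 0.24
grip_force: 38.2
```

Call:
play_rows(series="1 0 0 0 0.8; 1 0 0 0 0.8; 1 0 0 0 0.8; 1 0 0 0 0.8; 1 0 0 0 0.8")

```text
time: 61.38
ee_pos: [0.6346, -0.0988, 0.1228]
tcp_rot: [0.001, 0.853, 0.522, -0.0]
wrist_force: [-4.2, 0.2, 4.6]
width: 0.233
grip_force: 38.7
```

Call:
play_rows(series="1 0 0 0 0.8; 1 0 0 0 0.8; 1 0 0 0 0.8; 1 0 0 0 0.8; 1 0 0 0 0.8")

```text
time: 62.0
ee_pos: [0.6345, -0.099, 0.1229]
tcp_rot: [0.001, 0.918, 0.398, -0.0]
wrist_force: [-5.4, -0.2, 5.9]
width: 0.223
grip_force: 38.7
```

Call:
play_rows(series="1 0 0 0 1; 1 0 0 0 1; 1 0 0 0 1; 1 0 0 0 1; 1 0 0 0 1")

```text
time: 62.62
ee_pos: [0.6345, -0.099, 0.1229]
tcp_rot: [0.001, 0.973, 0.232, -0.0]
wrist_force: [-3.4, -1.2, 4.3]
width: 0.211
grip_force: 38.8
```

Call:
play_rows(series="1 0 0 0 0.8; 1 0 0 0 0.8; 0.35 0 0 0 0; 0.35 0 0 0 0; 0.35 0 0 0 0")

```text
time: 63.25
ee_pos: [0.6351, -0.0983, 0.1215]
tcp_rot: [-0.0, 0.984, 0.179, 0.0]
wrist_force: [0.6, 0.3, 0.4]
width: 0.651
grip_force: 0.0
```

Call:
play_rows(series="0.35 0 0 -0.5 0; 0.35 0 0 -0.9 0; 0.35 0 0 -0.9 0; 0.35 0 0 -0.9 0; 0.35 0 0 -0.9 0")

```text
time: 63.88
ee_pos: [0.6352, -0.0983, 0.2467]
tcp_rot: [0.0, 0.984, 0.179, 0.001]
wrist_force: [-0.4, -0.2, 0.2]
width: 0.652
grip_force: 0.0
```

```bash
python3 need.py .672 -.185 .2 5
python3 - <<'E'
from tri import *
import iso
d=cam('wrist'); s=cam('scene')
cv2.imwrite('pics/w11.png',np.hstack([cv2.resize(d['pixels'],(400,300)),cv2.resize(s['pixels'][100:310,200:480],(400,300))]))
u,n,c=blob(d,(0,170,110),(8,255,255),(180,100,400,300)); print(u,n)
print(cv2.minAreaRect(np.ascontiguousarray(iso.onp(d,c[:,0],.045)[:,:2].astype(np.float32))))
E
```

```text
at [ 0.6352 -0.0983  0.2467] phi -69.4 w 0.652 F [-0.4 -0.2  0.2] q7 -1.31 t 63.88
roll -18.6 then t [-2.99  0.97  1.56]
(282.6619398752127, 202.18491208167896) 1763.0
((0.6383405327796936, -0.09594348073005676), (0.0721781924366951, 0.01859561912715435), 4.689132213592529)
```

View pics/w11.png

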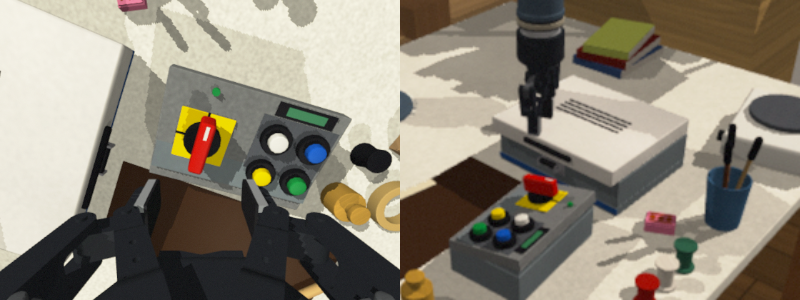

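```bash
python3 need.py .672 -.185 .16 -85
```

```text
at [ 0.637  -0.0982  0.2493] phi -69.4 w 0.65 F [0.2 1.  0.9] q7 -1.31 t 63.98
roll 3.9 then t [0.89 2.98 2.99]
```

Call:
play_rows(series="1 0 0 0 1; 1 0 0 0 1; 1 0 0 0 1; 1 0 0 0 0.9; 1 0.3 0.9 0.3 0")

```text
time: 64.6
ee_pos: [0.6467, -0.1223, 0.2362]
tcp_rot: [-0.0, 0.999, 0.046, 0.001]
wrist_force: [0.0, -0.7, 0.2]
width: -0.004
grip_force: 0.0
```

Call:
play_rows(series="1 0.3 0.9 0.7 0; 1 0.3 0.9 0.9 0; 1 0 0.28 0.9 0; 1 0 0 0.2 0; 1 0 0 0 0")

```text
time: 65.22
ee_pos: [0.6696, -0.1851, 0.1543]
tcp_rot: [-0.0, 0.999, 0.044, -0.0]
wrist_force: [-0.2, 0.0, 0.9]
width: -0.001
grip_force: 0.0
```

```bash
python3 need.py .672 -.185 .132 -85
```

```text
at [ 0.6696 -0.1851  0.1543] phi -85.0 w -0.001 F [-0.2  0.   0.9] q7 -1.46 t 65.22
roll -0.0 then t [0.08 0.   0.74]
```

Call:
play_rows(series="1 0.07 0 0.4 0; 1 0 0 0.34 0; 1 0 0 0.1 0; 1 0 0 0.1 0; 1 0 0 0 0")

```text
time: 65.85
ee_pos: [0.6723, -0.1844, 0.1272]
tcp_rot: [-0.0, 0.999, 0.044, 0.001]
wrist_force: [-0.5, 0.1, 4.4]
width: -0.003
grip_force: 2.2
```

Call:
play_rows(series="1 0 0 0.1 0; 1 0 0 0 0; 1 0 0 0 0; 1 0 0 0 0; 1 0 0 0 0")

```text
time: 66.47
ee_pos: [0.6726, -0.1845, 0.1261]
tcp_rot: [0.0, 0.999, 0.044, 0.001]
wrist_force: [-2.3, 2.0, 12.8]
width: 0.001
grip_force: 6.2
```

Call:
play_rows(series="1 0 0 -0.3 0; 1 0 0 -0.5 0; 1 0 0 -0.3 0; 1 0 0 0 0; 1 0 0 0 0")

```text
time: 67.1
ee_pos: [0.6713, -0.1851, 0.1559]
tcp_rot: [0.0, 0.999, 0.043, -0.0]
wrist_force: [-1.0, -0.2, 0.2]
width: -0.003
grip_force: 0.0
```

```bash
python3 need.py .6218 -.189 .122 -85
```

```text
at [ 0.6713 -0.1851  0.1559] phi -85.0 w -0.003 F [-1.  -0.2  0.2] q7 -1.47 t 67.1
roll -0.01 then t [-1.65 -0.02  1.13]
```

Call:
play_rows(series="1 -0.85 0 0 0; 1 -0.8 -0.02 0 0; 1 0 0 0.5 0; 1 0 0 0.5 0; 1 0 0 0.13 0")

```text
time: 67.72
ee_pos: [0.6222, -0.1883, 0.1205]
tcp_rot: [-0.001, 0.999, 0.044, -0.001]
wrist_force: [-1.1, -0.4, 2.2]
width: -0.0
grip_force: 1.2
```

Call:
play_rows(series="1 0 0 0.1 0; 1 0 0 0.1 0; 1 0 0 0 0; 1 0 0 0 0; 1 0 0 0 0")

```text
time: 68.35
ee_pos: [0.6228, -0.1883, 0.117]
tcp_rot: [-0.0, 0.999, 0.044, 0.001]
wrist_force: [-0.9, 1.7, 3.7]
width: 0.002
grip_force: 2.2
```

Call:
play_rows(series="1 0 0 0.1 0; 1 0 0 0.05 0; 1 0 0 0 0; 1 0 0 0 0; 1 0 0 0 0")

```text
time: 68.97
ee_pos: [0.6232, -0.1883, 0.1156]
tcp_rot: [0.0, 0.999, 0.043, 0.001]
wrist_force: [-7.0, 3.5, 19.9]
width: -0.0
grip_force: 10.7
```

Yellow bottomed (20 N). Next green.

Call:
play_rows(series="1 0 0 -0.3 0; 1 0 0 -0.5 0; 1 0 0 -0.4 0; 1 0 0 0 0; 1 0 0 0 0")

```text
time: 69.6
ee_pos: [0.622, -0.1889, 0.1476]
tcp_rot: [0.0, 0.999, 0.043, -0.0]
wrist_force: [-1.2, 0.6, -0.3]
width: 0.001
grip_force: 0.0
```

```bash
python3 need.py .6258 -.2388 .122 -85
```

```text
at [ 0.622  -0.1889  0.1476] phi -85.0 w 0.001 F [-1.2  0.6 -0.3] q7 -1.45 t 69.6
roll -0.01 then t [-0.02  1.67  0.85]
```

Call:
play_rows(series="1 0 0.85 0 0; 1 -0.02 0.82 0 0; 1 0 0 0.5 0; 1 0 0 0.35 0; 1 0 0 0.05 0")

```text
time: 70.22
ee_pos: [0.6253, -0.2376, 0.1198]
tcp_rot: [-0.001, 0.999, 0.044, -0.001]
wrist_force: [-1.8, -0.5, 1.3]
width: -0.0
grip_force: 1.3
```

Call:
play_rows(series="1 0 0 0.1 0; 1 0 0 0.1 0; 1 0 0 0.05 0; 1 0 0 0 0; 1 0 0 0 0")

```text
time: 70.85
ee_pos: [0.6261, -0.2376, 0.1158]
tcp_rot: [-0.0, 0.999, 0.044, 0.0]
wrist_force: [-6.6, 1.9, 11.9]
width: -0.004
grip_force: 6.6
```

Call:
play_rows(series="1 0 0 0.1 0; 1 0 0 0 0; 1 0 0 0 0; 1 0 0 0 0; 1 0 0 0 0")

```text
time: 71.47
ee_pos: [0.6263, -0.2376, 0.1153]
tcp_rot: [0.0, 0.999, 0.044, 0.0]
wrist_force: [-10.5, 2.8, 24.9]
width: -0.002
grip_force: 13.0
```

Call:
play_rows(series="1 0 0 -0.3 0; 1 0 0 -0.7 0; 1 0 0 -1 0; 1 0 0 -1 0; 1 0 0 -0.8 0")

```text
time: 72.1
ee_pos: [0.6271, -0.2385, 0.2268]
tcp_rot: [0.0, 0.999, 0.044, 0.002]
wrist_force: [0.2, -0.0, -1.2]
width: -0.001
grip_force: 0.0
```

Call:
play_rows(series="1 -1 0 0 0; 1 -1 0 0 0; 1 -1 0 0 0; 1 0 0 0 0; 1 0 0 0 0")

```text
time: 72.72
ee_pos: [0.5375, -0.2463, 0.2253]
tcp_rot: [0.0, 0.999, 0.044, 0.001]
wrist_force: [0.5, -0.1, 0.4]
width: 0.001
grip_force: 0.0
```

Run:
```python
from tri import *
t=cam('top'); u,n,c=blob(t,(0,170,90),(8,255,255),(285,122,335,190)); print(u,n,cv2.minAreaRect(c))
print(arm.sense()['ee_pos'],arm.sense()['wrist_force'])
print(arm.hand_in())
```

```text
(307.40384615384613, 154.25) 156.0 ((307.5, 154.0), (24.466182708740234, 6.365809917449951), 85.60128784179688)
[ 0.53771397 -0.2461605   0.22510489] [ 0.66163907  0.00564747 -0.54146135]
the job is handed in; nothing more can be done
None
```

The job is handed in at about 73 s; the judge's verdict was not shown. All four blocks lie amber up in the shut chamber, the isolator is on, and white, yellow and green were pressed in order. I viewed 15 pictures, one over your limit of 14.

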